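Weigh the piloncillo on the notched beam scale

TASK

Weigh the sugar cones all together: put every cone from the round board on the scale's pan, inside its rim, and lift the brass poise out of its notch, carry it along and drop it into the notch that makes the beam float level (one notch per cone, counted from the zero notch nearest the pan). When the scale has come to rest level with your hands off it, put all the cones into the green bowl and set the poise back in its zero notch; leave the masher and the pot lid where they are.

Things in the scene. Friction and masses are not known exactly. Their poses are not given: they have to be found in the camera images.
- scale: white enamelled bench beam scale, fixed to the table. Origin: on the table under the middle of the pan; z up; the beam runs along its +y. Base block 150 x 190 mm and 55 mm tall under the pan; a 70 mm wide foot, 26 mm tall, runs on to y = 360 mm. Pivot of the beam at y = 135 mm, 135 mm above the table, in a pillar 145 mm tall; the zero notch lies 35 mm beyond the pivot; sighting loop round the tip of the beam at y = 328 mm, 169 mm tall, 32 mm wide.
- pan_top (a point): middle of the upper face of the scale's round steel pan, 85 mm above the table. Flat inside to 97 mm radius, with a rim 6 mm high at 106 mm radius. Sprung: it sinks or rises only about 2 mm as the beam swings.
- beam (a joint): swing of the steel beam about its pivot, in rad: 0 level, positive = far (+y) end up, between stops at -0.035 and +0.035. Level when the poise stands in the notch whose number is the number of cones on the pan (zero notch: empty pan); one cone more on the pan swings it up to the upper stop, one less down to the lower. Settles within about a second after hands are off.
- poise_run (a joint): where the brass poise stands along the beam, in m: 0 = zero notch (nearest the pan), then one notch every 0.032: 0.032, 0.064, 0.096 and 0.128 (last). Grows towards the scale's +y. At the start it is in the zero notch.
- poise_lift (a joint): how far the poise is lifted from the notch floor, square to the beam, in m: 0 = seated (reads within 0.002 of it), at most 0.034. Its cross pin (10 mm) sits in notches 12 mm wide with upright sides 6 mm high, under sloping flanks to ridge tops 13 mm above the notch floor, so it cannot be dragged; it must be lifted more than 14 mm above the beam. Let go anywhere along the beam it drops by its weight (3 N) into the nearest notch.
- poise_knob (a point): middle of the round brass knob on top of the poise, 24 mm across and 24 mm tall, on a 12 mm neck that leaves 14 mm free under the knob above a 32 x 24 mm bridge. 192 mm above the table when seated and the beam level. The poise is captive on the beam: it only slides along it and lifts. When it is lifted the relieved beam follows it up to its upper stop (up to 11 mm at the last notch), so lift the knob about 28 mm to move it.
- notch0 (a point): zero notch of the beam: the point where the axis of the poise's cross pin lies when it is seated there; the knob's middle is then 45 mm above it.
- notch1 (a point): first notch of the beam: the point where the axis of the poise's cross pin lies when it is seated there; the knob's middle is then 45 mm above it.
- notch2 (a point): second notch of the beam: the point where the axis of the poise's cross pin lies when it is seated there; the knob's middle is then 45 mm above it.
- notch3 (a point): third notch of the beam: the point where the axis of the poise's cross pin lies when it is seated there; the knob's middle is then 45 mm above it.
- notch4 (a point): fourth (last) notch of the beam: the point where the axis of the poise's cross pin lies when it is seated there; the knob's middle is then 45 mm above it.
- cone1: truncated cone of hard brown sugar (piloncillo), 56 mm across its base, 42 mm across its flat top, 58 mm tall, 160 g (all cones weigh the same to about 3 %). Origin: centre of the base; z axis along the cone to its top. Stands on the round board at the start. Two, three or four cones are there; an absent one reads None from the start.
- cone2: truncated cone of hard brown sugar (piloncillo), 56 mm across its base, 42 mm across its flat top, 58 mm tall, 160 g (all cones weigh the same to about 3 %). Origin: centre of the base; z axis along the cone to its top. Stands on the round board at the start. Two, three or four cones are there; an absent one reads None from the start.
- cone3: truncated cone of hard brown sugar (piloncillo), 56 mm across its base, 42 mm across its flat top, 58 mm tall, 160 g (all cones weigh the same to about 3 %). Origin: centre of the base; z axis along the cone to its top. Stands on the round board at the start. Two, three or four cones are there; an absent one reads None from the start.
- cone4: truncated cone of hard brown sugar (piloncillo), 56 mm across its base, 42 mm across its flat top, 58 mm tall, 160 g (all cones weigh the same to about 3 %). Origin: centre of the base; z axis along the cone to its top. Stands on the round board at the start. Two, three or four cones are there; an absent one reads None from the start.
- board: round wooden board, 230 mm across, 15 mm thick, fixed to the table; on it the cones stand at the start. Origin: centre of the underside. On the robot's left or right.
- bowl: loose green melamine bowl on the other side: 240 mm across the rim, 60 mm tall, inner floor 5 mm above the table and about 164 mm across, sides sloping out, wall 4 mm, 400 g. Origin: centre of the underside.
- masher: bystander: wooden bean masher standing on its head, 72 mm across, 235 mm tall. Origin: centre of the underside.
- pot_lid: bystander: aluminium pot lid lying on the table, 160 mm across, 45 mm tall with its knob. Origin: centre of the underside.
There are look-alikes about, which are no part of the job. Leave any red look-alike of the cone1 alone.

How it is judged:
By the outcome, as a careful person would: the job done as asked, in the order asked, and still so for the second after the job is handed in, with the robot touching nothing.
Of cone1, cone2, cone3, cone4 only 2 to 4 are there at a start; the rules pass over those that are not, and their reading is None.
At some moment in a run one of cone1, cone2, cone3, cone4, bowl may be knocked a few centimetres aside while the robot is not near it.
Once in a run the grip may slacken for a moment while it holds something.
It also fails if it takes over 210 s, if anything falls off the work surface, if the arm or the gripper's body presses on something with over 40 N, if the wrist force passes 120 N, or if a joint passes its speed limit or range.

ROBOT

A 6-joint arm with a two-finger parallel gripper is mounted at the origin on the work surface. World frame = base frame: x ahead of the robot, y to its left, z up, the work surface at z = 0. Lengths are in m, angles in rad, forces in N, time in s.
With the tool pointing down it reaches from about 0.375 to 0.9 m from the base axis. Payload 3.1 kg.
Tool frame: the origin (TCP) lies at the very end of the fingers, on their centre line; the grasp point (between the pads) lies 19 mm behind it (manip.grasp_offset is the distance from the TCP to the grasp point, in m); y points along the fingers, z is the direction in which the jaws open and shut, and the axes are right-handed (so a half turn about y gives the same grasp; the last joint's range is limited). The gripper opens to 85 mm and grips with 20 to 120 N. Pads are 22 mm wide; open, the fingers measure 114 mm over their backs; the gripper's body (76 mm by 85 mm) begins 54 mm behind the grasp point. The pads swing forward as they close: fully open they stand 13 mm farther back than shut.
Start: joints at [-1.383, 0.527, 1.433, -0, 1.181, -0.178], TCP at [0.224, -0.584, 0.231] pointing down, gripper open.
Joint ranges: [-3.08, 3.08], [-0.75, 2.2], [0.22, 2.44], [-1.43, 4.57], [0, 2.65], [-2.85, 2.85]. Speed limits (rad/s): [2.79, 2.79, 3.14, 3.14, 3.14, 3.14].

INTERFACE

Orientations are given as a unit quaternion [x, y, z, w].
In Python, from station import manip gives the robot as it stands.
- The arm moves only by the tool apply_moves, never from a script. Its argument "motion" is a list of rows, each a list of 5 numbers: the finger opening in mm, from 0 to 85.4, then the shift along the tool's x, y, z in units of 30 mm (1.0 is 30 mm), then the turn about the tool's y in units of 10 degrees (1.0 is 10 degrees). In form: [[fingers, x, y, z, twist], ...]. A call has 1 to 12 rows; each row is the pose to reach, as a shift and turn from the pose commanded when the call began, along the tool's axes at that moment; what a row does not reach only later rows make up. A row lasts 1/8 s, in which the tool goes at most 62.5 mm and 10.7 degrees, less where a joint would pass 70% of its speed; a pose out of reach is approached as far as the arm can. A call with a gripper value outside its range is refused whole. The fingers move at their own pace and stop on an object; "squeeze" is the grip in N (left out, the last holds). Time passes only in rows, so rows that repeat a pose let the fingers close. It gives the time, the measured TCP pose, the force and the opening at its end, in the units of the state.
- manip.sense(): the state, without advancing time (a new reading comes with each control period).
- manip.snapshot(name): name is "side" or "top" or "wrist"; returns the picture (384x512x3 uint8, red, green, blue); there is no depth.
- manip.get_calibration(name): a dict with "intrinsics" (3x3 intrinsics, pixels), "extrinsics" (4x4, takes a point from camera to world coordinates). Camera axes: x right, y up, looking along -z (the intrinsics and any distortion apply to the point x, -y, -z); pixel columns grow to the right and rows downward; lengths in m; the calibration is good to about 2 mm. The wrist camera is an equidistant fisheye: a pixel r from the principal point sees the ray r / f radians off the axis. A picture is of the moment at which its call begins: read the wrist's pose just before it. get_calibration takes no time and is no camera call; for the wrist camera it gives the pose at the moment of the call.
- manip.sign_off(): hands the job in, once; it reports no verdict.
The state is a dict: "t": time; "q": joint angles; "qd": joint speeds; "tau": joint torques, N m; "tcp_pos": TCP position; "tool_rot": TCP orientation; "force": force on the tool from outside, world axes, zero at the start; "ft_torque": the same for the moment, N m; "finger_gap": opening from 0.0 (shut) to 1.0 (fully open).
Only numpy, scipy, OpenCV 4.12 (cv2) and the standard library are available. Lean on these libraries where they do the work, as an engineer would, in place of code of your own. Each camera call takes 0.05 s, during which the arm holds its last target.

## Working session

There is one attempt and no reset: what is moved stays moved. The work goes in short steps, Python scripts to look and compute and a tool call to move; the robot and the scene stay as the last step left them, time stands still between calls to the robot, and variables do not carry over. Pictures are saved under pics/ and viewed, and the job is handed in when it is done.

Besides the shell and the picture viewer there is one more tool, called after ">>>" in YAML: its name, and indented under it one key for each argument. apply_moves: Moves the arm, as the interface text tells. Its arguments: {"type":"object","properties":{"motion":{"type":"array"},"squeeze":{"type":"number"}},"required":["motion"]}

```bash
ls; mkdir -p pics; python3 - <<'E'
from station import manip
import cv2
s=manip.sense(); print({k:(v if not hasattr(v,'round') else v) for k,v in s.items()}, manip.grasp_offset)
for n in ["side","top","wrist"]:
    c=manip.get_calibration(n); print(n,c)
    cv2.imwrite(f"pics/{n}0.png",manip.snapshot(n)[:,:,::-1])
E
```

```text
pics
{'t': 0.0, 'q': array([-1.38349369e+00,  5.28451014e-01,  1.43391635e+00, -3.39566296e-05,
        1.18141368e+00, -1.78492000e-01]), 'qd': array([-0.00085922,  0.00160424,  0.00109286, -0.00026903, -0.00073934,
       -0.00178017]), 'tau': array([ 1.99634233e-03, -4.42337751e+01, -1.78025419e+01,  3.32165553e-05,
        8.50133831e-03,  2.88276760e-05]), 'tcp_pos': array([ 0.22344261, -0.58291334,  0.23033847]), 'tool_rot': array([-0.12862703,  0.69608525, -0.69453795,  0.12859801]), 'force': array([ 0.02284984, -0.22970875,  0.48150629]), 'ft_torque': array([ 0.01012667, -0.01287747,  0.02797304]), 'finger_gap': 1.0001668103495185} 0.0187
side {'intrinsics': array([[386.11748481,   0.        , 257.13082235],
       [  0.        , 386.11748481, 192.06692822],
       [  0.        ,   0.        ,   1.        ]]), 'extrinsics': array([[-0.84541126,  0.33889043, -0.41283541, -0.05100813],
       [-0.53398008, -0.55369764,  0.6389712 ,  0.78870767],
       [-0.01204477,  0.76063933,  0.64906296,  0.93793649],
       [ 0.        ,  0.        ,  0.        ,  1.        ]])}
top {'intr
[... 255 characters left out ...]
7e-02],
       [-9.99823797e-01,  1.79724767e-02, -5.41892018e-03,
         3.38888915e-03],
       [-1.67329547e-03,  2.02197127e-01,  9.79343414e-01,
         1.77420157e+00],
       [ 0.00000000e+00,  0.00000000e+00,  0.00000000e+00,
         1.00000000e+00]])}
wrist {'intrinsics': array([[297.31863964,   0.        , 255.2870461 ],
       [  0.        , 297.31863964, 191.94738425],
       [  0.        ,   0.        ,   1.        ]]), 'extrinsics': array([[ 0.35694666,  0.88504679,  0.29879971,  0.30018393],
       [-0.93412297,  0.33881897,  0.11232086, -0.55253613],
       [-0.00182979, -0.31920823,  0.94768284,  0.37367807],
       [ 0.        ,  0.        ,  0.        ,  1.        ]])}
```

View pics/side0.png

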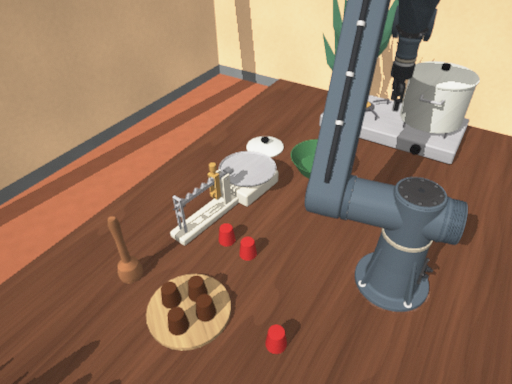

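View pics/top0.png

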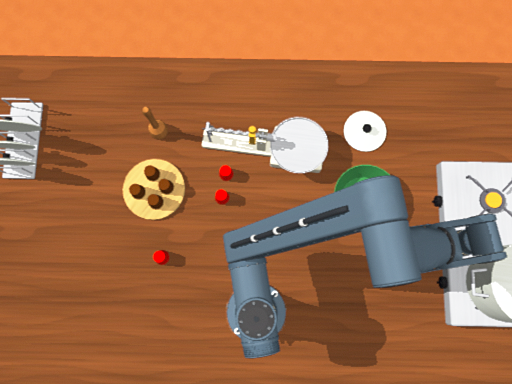

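View pics/wrist0.png

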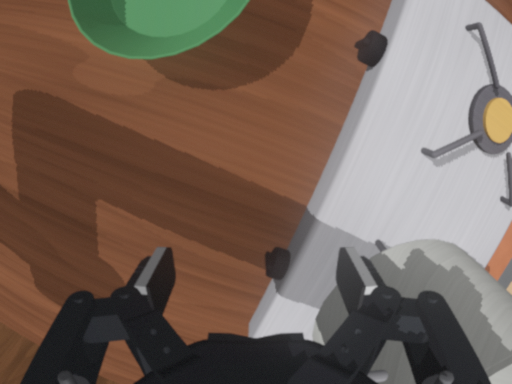

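```bash
cat > h.py <<'E'
import numpy as np, cv2, json
from station import manip
C={n:manip.get_calibration(n) for n in("side","top")}
def ray(n,u,v,cal=None):
    c=cal or C[n];K=c["intrinsics"];E=c["extrinsics"]
    x=(u-K[0,2])/K[0,0];y=(v-K[1,2])/K[1,1]
    if n=="wrist":
        r=np.hypot(x,y);k=np.sin(r)/r if r>1e-9 else 1
        d=np.array([x*k,-y*k,-np.cos(r)])
    else: d=np.array([x,-y,-1.])
    d=E[:3,:3]@d; return E[:3,3],d/np.linalg.norm(d)
def onz(n,u,v,z,cal=None):
    o,d=ray(n,u,v,cal); return o+d*(z-o[2])/d[2]
def tri(a,b):
    (o1,d1),(o2,d2)=a,b
    A=np.stack([d1,-d2],1); t=np.linalg.lstsq(A,o2-o1,rcond=None)[0]
    p=o1+t[0]*d1;q=o2+t[1]*d2; return (p+q)/2,np.linalg.norm(p-q)
def proj(n,p,cal=None):
    c=cal or C[n];K=c["intrinsics"];E=c["extrinsics"]
    q=E[:3,:3].T@(np.asarray(p)-E[:3,3]); x,y,z=q[0],-q[1],-q[2]
    if n=="wrist":
        r=np.hypot(x,y);th=np.arctan2(r,z);return K[:2,2]+K[0,0]*th*np.array([x,y])/max(r,1e-9)
    return K[:2,2]+K[0,0]*np.array([x,y])/z
E
python3 - <<'E'
from h import *
a=cv2.imread("pics/top0.png")
cv2.imwrite("pics/t_board.png",cv2.resize(a[140:240,110:240],None,fx=6,fy=6,interpolation=cv2.INTER_CUBIC))
cv2.imwrite("pics/t_scale.png",cv2.resize(a[95:195,195:335],None,fx=5.5,fy=5.5,interpolation=cv2.INTER_CUBIC))
a=cv2.imread("pics/side0.png")
cv2.imwrite("pics/s_board.png",cv2.resize(a[265:355,135:245],None,fx=6,fy=6,interpolation=cv2.INTER_CUBIC))
cv2.imwrite("pics/s_scale.png",cv2.resize(a[140:245,165:285],None,fx=5.5,fy=5.5,interpolation=cv2.INTER_CUBIC))
E
```

```text
(no output)
```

View pics/t_board.png

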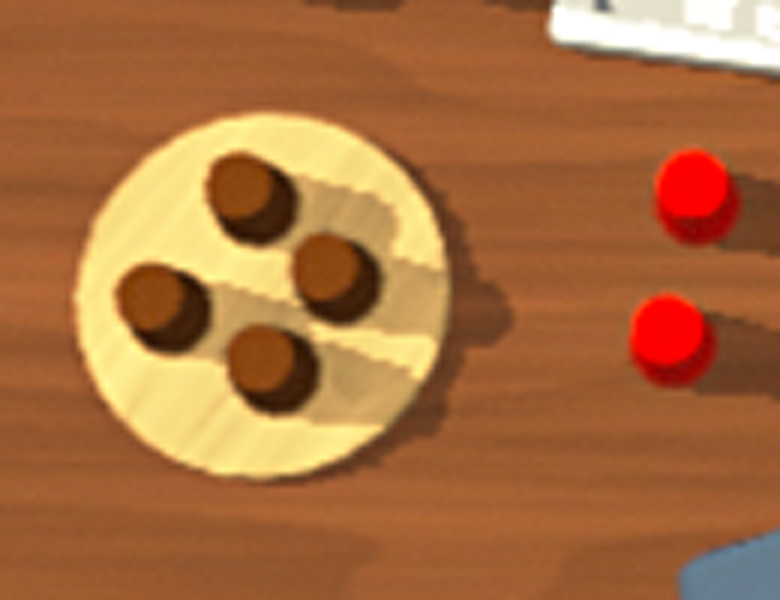

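View pics/t_scale.png

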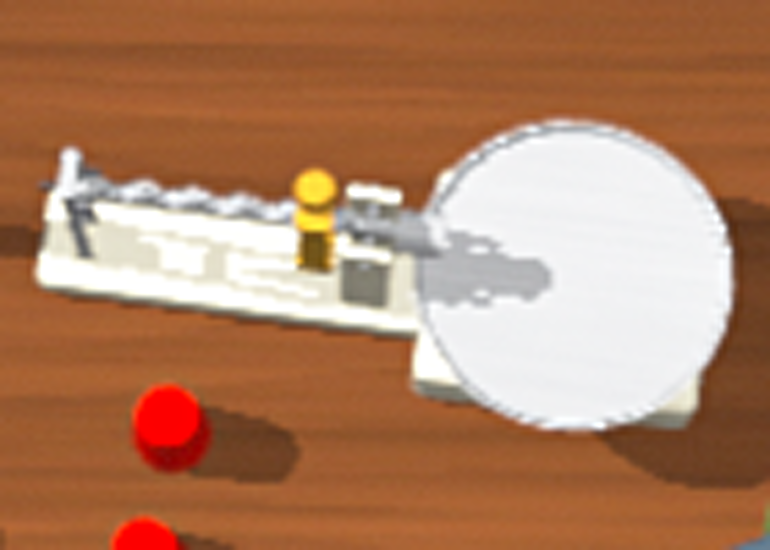

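View pics/s_board.png

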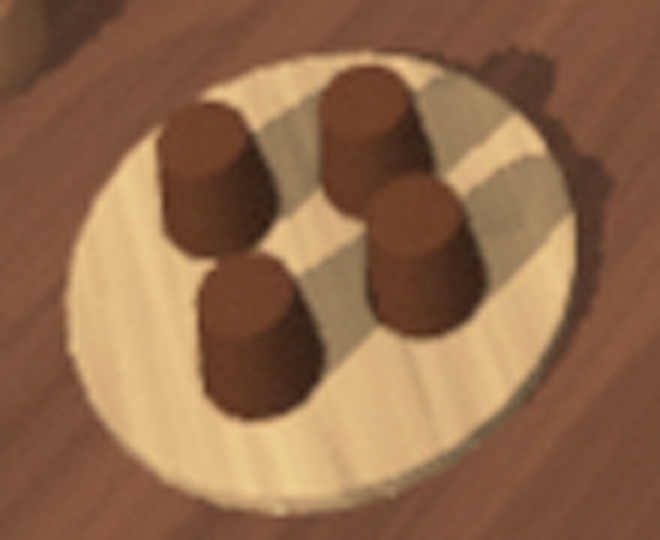

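View pics/s_scale.png

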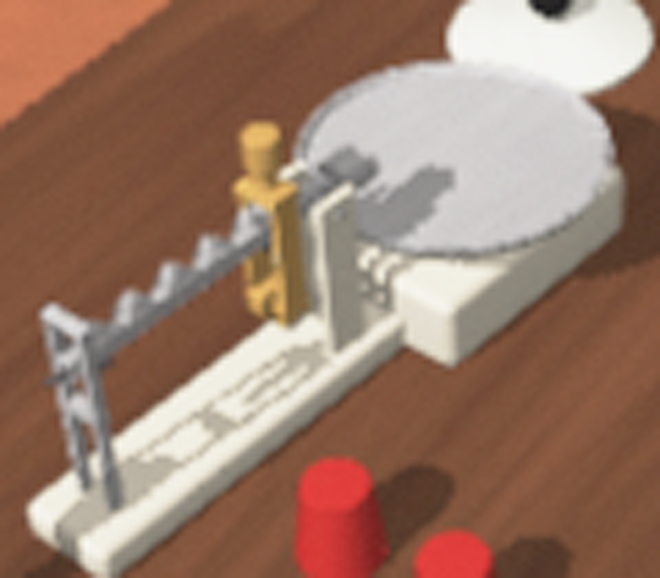

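```bash
cat >> h.py <<'E'
def conetops(img,z,box=None,thr=None):
    """img BGR top view; lit cone tops: brown, darker than board"""
    hsv=cv2.cvtColor(img,cv2.COLOR_BGR2HSV); return hsv
E
python3 - <<'E'
from h import *
a=cv2.imread("pics/top0.png");hsv=cv2.cvtColor(a,cv2.COLOR_BGR2HSV)
def up(cx,cy,x0,y0,s): return x0+(cx+.5)/s-.5,y0+(cy+.5)/s-.5
# sample
for (cx,cy) in [(240,188),(327,267),(155,297),(262,357),(265,215),(340,230)]:
    u,v=up(cx,cy,110,140,6); print(a[int(round(v)),int(round(u))],hsv[int(round(v)),int(round(u))])
tops=[];
m=((a[:,:,2]>105)&(a[:,:,2]<165)&(a[:,:,0]<40)).astype(np.uint8)
sub=np.zeros_like(m);cv2.circle(sub,(154,189),29,1,-1);m&=sub
n,l,st,ce=cv2.connectedComponentsWithStats(m)
for i in range(1,n):
    if st[i,4]>20: print("cone",st[i,4],ce[i],onz("top",*ce[i],.073).round(4))
s=cv2.imread("pics/side0.png")
for cx,cy in [(203,137),(365,103),(415,215),(246,295)]:
    u,v=up(cx,cy,135,265,6);print("side",onz("side",u,v,.073).round(4))
print("board",onz("top",*up(262,295,110,140,6),.015).round(4))
print("pan",onz("top",*up(575,275,195,95,5.5),.091).round(4))
k=up(316,187,195,95,5.5);print("knob",onz("top",*k,.204).round(4),tri(ray("top",*k),ray("side",*up(261,133,165,140,5.5))))
print("pan side",onz("side",*up(457,158,165,140,5.5),.091).round(4))
print("looptop",onz("top",*up(70,152,195,95,5.5),.169).round(4))
print("red",onz("top",*up(168,415,195,95,5.5),.058).round(3),onz("top",*up(145,545,195,95,5.5),.058).round(3))
w=ray; 
E
```

```text
[ 16  69 138] [ 13 225 138]
[ 15  70 138] [ 13 227 138]
[ 14  70 138] [ 14 229 138]
[ 17  70 139] [ 13 224 139]
[12 35 67] [ 13 209  67]
[ 91 152 193] [ 18 135 193]
cone 86 [149.34883721 170.52325581] [0.4945 0.3935 0.073 ]
cone 91 [163.56043956 184.        ] [0.4456 0.3392 0.073 ]
cone 89 [134.42696629 189.06741573] [0.4251 0.4429 0.073 ]
cone 96 [152.71875    199.33333333] [0.3889 0.3748 0.073 ]
side [0.4917 0.3951 0.073 ]
side [0.4417 0.3425 0.073 ]
side [0.3857 0.377  0.073 ]
side [0.4219 0.4455 0.073 ]
board [0.4387 0.388  0.015 ]
pan [ 0.5968 -0.1479  0.091 ]
knob [0.6171 0.0227 0.204 ] (array([0.61652404, 0.02219184, 0.20263787]), np.float64(0.002220303082243159))
pan side [ 0.5882 -0.1398  0.091 ]
looptop [0.6491 0.1798 0.169 ]
red [0.505 0.12  0.058] [0.417 0.132 0.058]
```

```bash
cat >> h.py <<'E'
from scipy.spatial.transform import Rotation as R
def plan(p,yaw=None,s=None):
    """units to reach TCP p (world) with jaw yaw deg (mod 180)"""
    s=s or manip.sense(); r=R.from_quat(s["tool_rot"]).as_matrix()
    d=r.T@(np.array(p)-s["tcp_pos"])/0.03
    y0=np.degrees(np.arctan2(r[1,2],r[0,2])); tw=0
    if yaw is not None:
        dy=(yaw-y0+90)%180-90; tw=-dy/10   # y down
    print("t%.2f"%s["t"],"tcp",s["tcp_pos"].round(4),"yaw %.1f"%y0,"q6 %.2f q1 %.2f"%(s["q"][5],s["q"][0]),"gap %.3f"%s["finger_gap"],"tilt",r[:,1].round(3),"F",np.round(s["force"],1))
    print(" -> units",d.round(2),"twist %.2f"%tw,"(alt %.2f)"%(tw-np.sign(tw)*18 if tw else 18))
E
python3 - <<'E'
from h import *
print(R.from_quat(manip.sense()["tool_rot"]).as_matrix().round(3))
plan([.5,-.15,.33],0);plan([.44,.39,.33],90)
print("masher",onz("top",157,130,.03),"lid",onz("top",365,131,.01))
E
```

```text
[[-0.934 -0.     0.358]
 [-0.358  0.002 -0.934]
 [-0.    -1.    -0.002]]
t0.15 tcp [ 0.2234 -0.5831  0.2306] yaw -69.0 q6 -0.18 q1 -1.38 gap 0.998 tilt [-0.     0.002 -1.   ] F [-0.9  0.8  0.5]
 -> units [-13.77  -3.29 -10.19] twist -6.90 (alt 11.10)
t0.15 tcp [ 0.2234 -0.5831  0.2306] yaw -69.0 q6 -0.18 q1 -1.38 gap 0.998 tilt [-0.     0.002 -1.   ] F [-0.9  0.8  0.5]
 -> units [-18.34  -3.26 -27.71] twist 2.10 (alt -15.90)
masher [0.66240045 0.38430964 0.03      ] lid [ 0.67930245 -0.4068462   0.01      ]
```

>>> apply_moves:
  motion:
    - [85, -1, -1.5, -0.5, 0]
    - [85, -2.5, -3, -1.5, 0.5]
    - [85, -4.2, -3.3, -2.8, 1]
    - [85, -6, -3.3, -4.1, 1.6]
    - [85, -7.7, -3.3, -5.4, 1.6]
    - [85, -9.4, -3.3, -6.7, 1.6]
    - [85, -11, -3.3, -8, 1.6]
    - [85, -12.5, -3.3, -9.2, 1.6]
    - [85, -13.8, -3.3, -10.2, 1.6]
    - [85, -13.8, -3.3, -10.2, 1.6]
  squeeze: 60

```text
t: 1.4
tcp_pos: [0.5019, -0.1459, 0.3301]
tool_rot: [-0.033, 0.707, -0.706, 0.033]
force: [-0.5, -1.1, 0.3]
finger_gap: 0.996
```

```bash
python3 - <<'E'
from h import *
plan([.493,.394,.2],-85)
E
```

```text
t1.40 tcp [ 0.5019 -0.1459  0.3301] yaw -84.6 q6 0.98 q1 -0.50 gap 0.996 tilt [-0.     0.001 -1.   ] F [-0.5 -1.1  0.3]
 -> units [ -1.38   4.36 -17.94] twist 0.04 (alt -17.96)
```

>>> apply_moves:
  motion:
    - [85, -0.1, 0, -1, 0]
    - [85, -0.3, 0, -3, 0]
    - [85, -0.4, 0, -5, 0]
    - [85, -0.6, 0, -7, 0]
    - [85, -0.7, 0, -9, 0]
    - [85, -0.9, 0, -11, 0]
    - [85, -1, 0.5, -13, 0]
    - [85, -1.2, 1.5, -15, 0]
    - [85, -1.4, 3, -17, 0]
    - [85, -1.4, 4.3, -17.9, 0]
    - [85, -1.4, 4.4, -17.9, 0]
    - [85, -1.4, 4.4, -17.9, 0]

```text
t: 2.9
tcp_pos: [0.4967, 0.3876, 0.198]
tool_rot: [0.031, -0.706, 0.707, -0.03]
force: [0.5, -0.8, 0.2]
finger_gap: 0.995
```

```bash
python3 - <<'E'
from h import *
plan([.493,.394,.028],-85)
cal=manip.get_calibration("wrist");w=manip.snapshot("wrist")
cv2.imwrite("pics/w1.png",w[:,:,::-1])
for z,c in((.073,(.493,.394)),(.073,(.4437,.341)),(.073,(.3873,.376)),(.073,(.4235,.4442))): print(proj("wrist",[*c,z],cal))
cv2.imwrite("pics/top1.png",manip.snapshot("top")[:,:,::-1])
E
```

```text
t2.90 tcp [0.4967 0.3876 0.198 ] yaw -85.1 q6 1.97 q1 0.49 gap 0.995 tilt [-0.001 -0.001 -1.   ] F [ 0.5 -0.8  0.2]
 -> units [ 0.1   5.67 -0.23] twist -0.01 (alt 17.99)
[249.52345572 186.7492062 ]
[297.62652068 236.93793297]
[258.47422298 279.98128365]
[196.35411115 246.34923827]
```

View pics/w1.png

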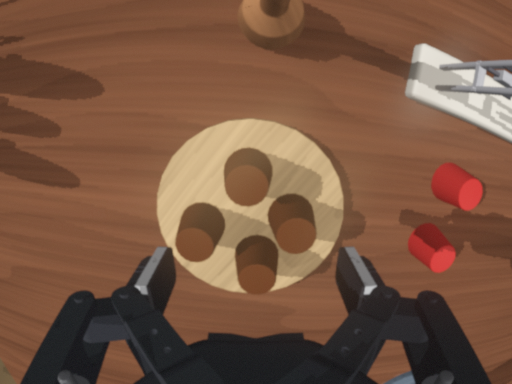

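View pics/top1.png

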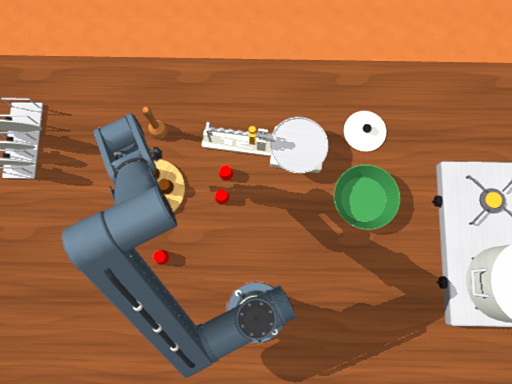

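>>> apply_moves:
  motion:
    - [85, 0, 0, 0, -1]
    - [85, 0, 0, 0, -2]
    - [85, 0, 0, 0, -3]
    - [85, 0, 0, 0, -4]
    - [85, 0, 0, 0, -5]
    - [85, 0, 0, 0, -6]
    - [85, 0, 0, 0, -7]
    - [85, 0, 0, 0, -8]
    - [85, 0, 0, 0, -9]

```text
t: 4.12
tcp_pos: [0.4977, 0.3877, 0.2008]
tool_rot: [-0.521, 0.476, -0.478, 0.523]
force: [0.4, -0.6, -0.7]
finger_gap: 0.995
```

>>> apply_moves:
  motion:
    - [85, 0, 0, 0, -1]
    - [85, 0, 0, 0, -2]
    - [85, 0, 0, 0, -3]
    - [85, 0, 0, 0, -4]
    - [85, 0, 0, 0, -5]
    - [85, 0, 0, 0, -6]
    - [85, 0, 0, 0, -7]
    - [85, 0, 0, 0, -8]
    - [85, 0, 0, 0, -9]
    - [85, 0, 0, 0, -9]

```text
t: 5.38
tcp_pos: [0.4975, 0.3879, 0.2005]
tool_rot: [-0.706, -0.03, 0.028, 0.707]
force: [0.7, 0.5, -0.1]
finger_gap: 0.994
```

```bash
python3 - <<'E'
from h import *
plan([.495,.395,.028],95)
print(onz("top",367,197,.06))
E
```

```text
t5.38 tcp [0.4975 0.3879 0.2005] yaw 94.7 q6 -1.17 q1 0.49 gap 0.994 tilt [ 0.003  0.001 -1.   ] F [ 0.7  0.5 -0.1]
 -> units [-0.08  5.75  0.23] twist -0.03 (alt 17.97)
[ 0.41385247 -0.3955152   0.06      ]
```

>>> apply_moves:
  motion:
    - [85, -0.1, 1, 0.2, 0]
    - [85, -0.1, 2.5, 0.2, 0]
    - [85, -0.1, 4, 0.2, 0]
    - [85, -0.1, 5, 0.2, 0]
    - [85, -0.1, 5.7, 0.2, 0]
    - [85, -0.1, 5.7, 0.2, 0]

```text
t: 6.12
tcp_pos: [0.4924, 0.3939, 0.0265]
tool_rot: [0.707, 0.029, -0.031, -0.706]
force: [0.2, 0.6, 0.7]
finger_gap: 0.996
```

>>> apply_moves:
  motion:
    - [40, 0, 0, 0, 0]
    - [30, 0, 0, 0, 0]
    - [30, 0, 0, 0, 0]
    - [30, 0, 0, 0, 0]
    - [30, 0, 0, 0, 0]
    - [30, 0, 0, 0, 0]
  squeeze: 60

```text
t: 6.88
tcp_pos: [0.4938, 0.3955, 0.0298]
tool_rot: [-0.706, -0.032, 0.029, 0.707]
force: [-1.3, 0.2, 5.8]
finger_gap: 0.562
```

>>> apply_moves:
  motion:
    - [30, 0, -0.5, 0, 0]
    - [30, 0, -1.5, 0, 0]
    - [30, 0, -3, 0, 0]
    - [30, 0, -4.5, 0, 0]
    - [30, 0, -6, 0, 0]
    - [30, 0, -6.5, 0, 0]
    - [30, 0, -6.5, 0, 0]

```text
t: 7.75
tcp_pos: [0.4927, 0.3946, 0.2232]
tool_rot: [-0.706, -0.031, 0.03, 0.707]
force: [1.1, -0.6, -2.7]
finger_gap: 0.561
```

```bash
python3 - <<'E'
from h import *
P=np.array([.594,-.146]);a=np.radians(90-8.7);ey=np.array([np.cos(a),np.sin(a)]);ex=np.array([ey[1],-ey[0]])
for n,(x,y) in dict(N=(0,50),E=(50,0),W=(-50,0),S=(0,-50)).items(): print(n,(P+ex*x/1000+ey*y/1000).round(4))
plan([*(P+ey*-.05),.24],81)
manip.snapshot  
cv2.imwrite("pics/s2.png",manip.snapshot("side")[:,:,::-1])
E
```

```text
N [ 0.6016 -0.0966]
E [ 0.6434 -0.1536]
W [ 0.5446 -0.1384]
S [ 0.5864 -0.1954]
t7.75 tcp [0.4927 0.3946 0.2232] yaw 95.0 q6 -1.16 q1 0.50 gap 0.561 tilt [ 0.002  0.001 -1.   ] F [ 1.1 -0.6 -2.7]
 -> units [  1.41  -0.57 -19.86] twist 1.40 (alt -16.60)
```

View pics/s2.png

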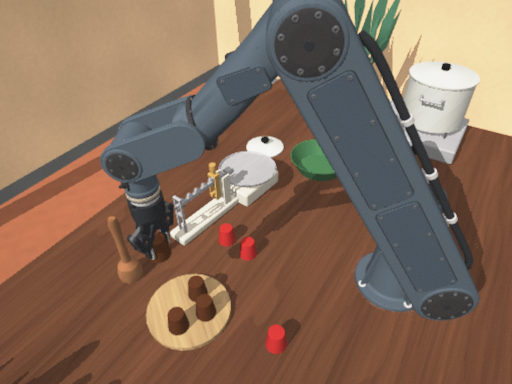

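>>> apply_moves:
  motion:
    - [30, 0.1, -0.6, -1, 0.2]
    - [30, 0.2, -0.6, -2.5, 0.4]
    - [30, 0.3, -0.6, -4.3, 0.6]
    - [30, 0.4, -0.6, -6.2, 0.8]
    - [30, 0.6, -0.6, -8.1, 1]
    - [30, 0.7, -0.6, -10, 1.2]
    - [30, 0.8, -0.6, -12, 1.4]
    - [30, 1, -0.6, -14, 1.4]
    - [30, 1.1, -0.6, -16, 1.4]
    - [30, 1.3, -0.6, -18, 1.4]
    - [30, 1.4, -0.6, -19.4, 1.4]
    - [30, 1.4, -0.6, -19.9, 1.4]

```text
t: 9.3
tcp_pos: [0.5851, -0.1989, 0.2373]
tool_rot: [-0.704, 0.058, -0.055, 0.705]
force: [-0.7, 0.1, -2.1]
finger_gap: 0.568
```

```bash
python3 - <<'E'
from h import *
plan([.5864,-.1954,.102],81)
E
```

```text
t9.30 tcp [ 0.5851 -0.1989  0.2373] yaw 80.8 q6 -1.92 q1 -0.51 gap 0.568 tilt [-0.004  0.002 -1.   ] F [-0.7  0.1 -2.1]
 -> units [0.04 4.51 0.12] twist -0.02 (alt 17.98)
```

>>> apply_moves:
  motion:
    - [30, 0, 0.7, 0.1, 0]
    - [30, 0, 2, 0.1, 0]
    - [30, 0, 3.2, 0.1, 0]
    - [30, 0, 4, 0.1, 0]
    - [30, 0, 4.3, 0.1, 0]
    - [30, 0, 4.5, 0.1, 0]
    - [30, 0, 4.5, 0.1, 0]

```text
t: 10.18
tcp_pos: [0.5867, -0.1934, 0.1055]
tool_rot: [-0.705, 0.056, -0.056, 0.705]
force: [-0.4, 0.2, -1.6]
finger_gap: 0.564
```

```bash
python3 - <<'E'
from h import *
plan([.5864,-.1954,.1],81)
cv2.imwrite("pics/s3.png",cv2.resize(manip.snapshot("side")[120:260,160:320,::-1],None,fx=4,fy=4))
E
```

```text
t10.18 tcp [ 0.5867 -0.1934  0.1055] yaw 81.0 q6 -1.91 q1 -0.50 gap 0.564 tilt [ 0.  0. -1.] F [-0.4  0.2 -1.6]
 -> units [ 0.    0.18 -0.07] twist -0.00 (alt 18.00)
```

View pics/s3.png

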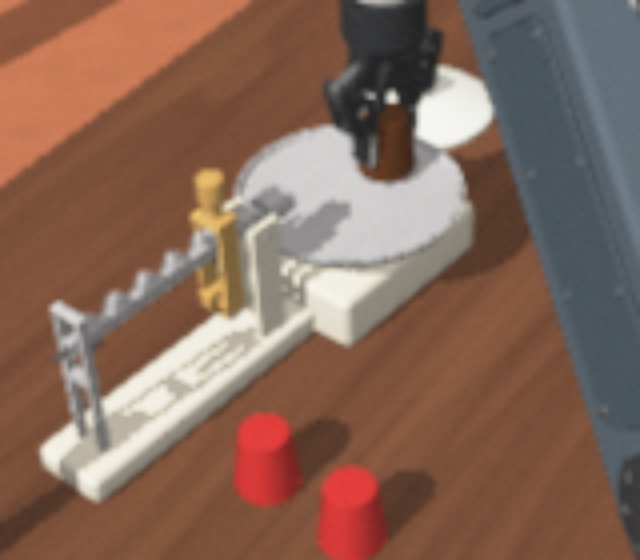

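>>> apply_moves:
  motion:
    - [30, 0, 0.08, 0, 0]
    - [30, 0, 0.16, 0, 0]
    - [30, 0, 0.16, 0, 0]

```text
t: 10.6
tcp_pos: [0.5865, -0.1936, 0.1006]
tool_rot: [-0.705, 0.056, -0.056, 0.705]
force: [0.7, -0.4, -1.3]
finger_gap: 0.563
```

>>> apply_moves:
  motion:
    - [52, 0, 0, 0, 0]
    - [56, 0, 0, 0, 0]
    - [60, 0, 0, 0, 0]
    - [62, 0, 0, 0, 0]
    - [62, 0, 0, 0, 0]
    - [62, 0, -0.5, 0, 0]
    - [64, 0, -1.5, 0, 0]
    - [70, 0, -3, 0, 0]
    - [85, 0, -5, 0, 0]
    - [85, 0, -5, 0, 0]

```text
t: 11.85
tcp_pos: [0.59, -0.1953, 0.2578]
tool_rot: [0.707, -0.051, 0.06, -0.703]
force: [1.0, 1.4, 0.5]
finger_gap: 0.991
```

```bash
python3 - <<'E'
from h import *
plan([.446,.342,.2],35)
cv2.imwrite("pics/s4.png",manip.snapshot("side")[:,:,::-1])
E
```

```text
t11.85 tcp [ 0.59   -0.1953  0.2578] yaw 81.0 q6 -1.91 q1 -0.50 gap 0.991 tilt [ 0.012 -0.007 -1.   ] F [1.  1.4 0.5]
 -> units [-7.57  1.74 16.94] twist 4.60 (alt -13.40)
```

View pics/s4.png

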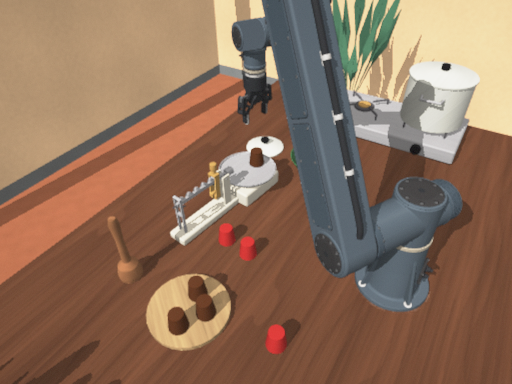

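>>> apply_moves:
  motion:
    - [85, -0.5, 0, 1, 0.5]
    - [85, -1.2, 0, 2.6, 1]
    - [85, -2, 0, 4.4, 1.6]
    - [85, -2.8, 0, 6.2, 2.4]
    - [85, -3.6, 0, 8, 3.2]
    - [85, -4.4, 0, 9.8, 4]
    - [85, -5.2, 0, 11.6, 4.6]
    - [85, -6, 0, 13.4, 4.6]
    - [85, -6.8, 0.6, 15.2, 4.6]
    - [85, -7.5, 1.3, 16.8, 4.6]
    - [85, -7.6, 1.7, 17, 4.6]
    - [85, -7.6, 1.7, 17, 4.6]

```text
t: 13.4
tcp_pos: [0.4401, 0.3453, 0.1978]
tool_rot: [0.629, -0.327, 0.326, -0.626]
force: [-0.4, -0.4, 0.6]
finger_gap: 0.994
```

```bash
python3 - <<'E'
from h import *
plan([.446,.342,.028],35)
cal=manip.get_calibration("wrist");w=manip.snapshot("wrist")
cv2.imwrite("pics/w2.png",w[:,:,::-1])
for z,c in((.073,(.446,.342)),(.073,(.389,.377)),(.073,(.427,.4445))): print(proj("wrist",[*c,z],cal))
E
```

```text
t13.40 tcp [0.4401 0.3453 0.1978] yaw 35.0 q6 -0.15 q1 0.47 gap 0.994 tilt [-0.004 -0.002 -1.   ] F [-0.4 -0.4  0.6]
 -> units [0.2  5.66 0.12] twist 0.00 (alt -18.00)
[258.4096678  191.08377859]
[229.0497431  126.46250428]
[307.06593787  90.26021142]
```

View pics/w2.png

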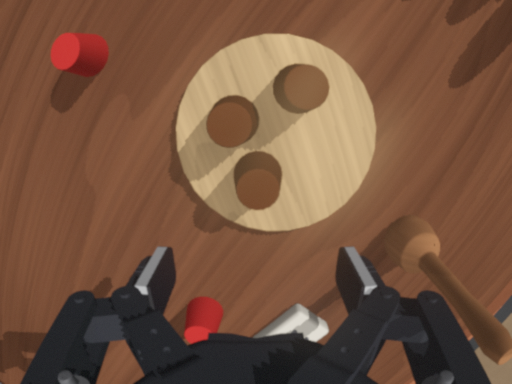

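>>> apply_moves:
  motion:
    - [85, 0.1, 1, 0.1, 0]
    - [85, 0.15, 2.5, 0.1, 0]
    - [85, 0.15, 4, 0.1, 0]
    - [85, 0.15, 5, 0.1, 0]
    - [85, 0.15, 5.7, 0.1, 0]
    - [85, 0.15, 5.7, 0.1, 0]
    - [40, 0.15, 5.7, 0.1, 0]
    - [30, 0.15, 5.7, 0.1, 0]
    - [30, 0.15, 5.7, 0.1, 0]
    - [30, 0.15, 5.7, 0.1, 0]
    - [30, 0.15, 5.7, 0.1, 0]
    - [30, 0.15, 5.7, 0.1, 0]

```text
t: 14.95
tcp_pos: [0.4465, 0.3433, 0.0307]
tool_rot: [0.627, -0.326, 0.327, -0.627]
force: [-1.9, -3.9, 8.7]
finger_gap: 0.56
```

>>> apply_moves:
  motion:
    - [30, 0, -0.5, 0, 0]
    - [30, 0, -1.5, 0, 0]
    - [30, 0, -3, 0, 0]
    - [30, 0, -4.5, 0, 0]
    - [30, 0, -6, 0, 0]
    - [30, 0, -7, 0, 0]
    - [30, 0, -7, 0, 0]

```text
t: 15.82
tcp_pos: [0.4481, 0.3449, 0.2421]
tool_rot: [-0.625, 0.325, -0.328, 0.63]
force: [0.7, 0.8, -2.0]
finger_gap: 0.558
```

```bash
python3 - <<'E'
from h import *
plan([.6434,-.1536,.24],-9); plan([.6434,-.1536,.24],81)
E
```

```text
t15.82 tcp [0.4481 0.3449 0.2421] yaw 35.0 q6 -0.15 q1 0.46 gap 0.558 tilt [ 0.007  0.004 -1.   ] F [ 0.7  0.8 -2. ]
 -> units [17.35  0.06 -4.19] twist 4.40 (alt -13.60)
t15.82 tcp [0.4481 0.3449 0.2421] yaw 35.0 q6 -0.15 q1 0.46 gap 0.558 tilt [ 0.007  0.004 -1.   ] F [ 0.7  0.8 -2. ]
 -> units [17.35  0.06 -4.19] twist -4.60 (alt 13.40)
```

>>> apply_moves:
  motion:
    - [30, 1, 0, -0.2, -0.4]
    - [30, 2.4, 0, -0.6, -0.8]
    - [30, 4, 0, -1, -1.2]
    - [30, 5.7, 0, -1.4, -1.7]
    - [30, 7.4, 0, -1.8, -2.2]
    - [30, 9.1, 0, -2.2, -2.7]
    - [30, 10.8, 0, -2.6, -3.2]
    - [30, 12.5, 0, -3, -3.7]
    - [30, 14.2, 0, -3.4, -4.2]
    - [30, 15.8, 0, -3.8, -4.6]
    - [30, 17, 0, -4.1, -4.6]
    - [30, 17.4, 0, -4.2, -4.6]

```text
t: 17.32
tcp_pos: [0.6421, -0.1581, 0.2365]
tool_rot: [-0.705, 0.057, -0.056, 0.705]
force: [0.2, 0.7, -1.0]
finger_gap: 0.558
```

```bash
python3 - <<'E'
from h import *
plan([.6434,-.1536,.104],81)
E
```

```text
t17.32 tcp [ 0.6421 -0.1581  0.2365] yaw 80.8 q6 -1.82 q1 -0.41 gap 0.558 tilt [-0.002  0.001 -1.   ] F [ 0.2  0.7 -1. ]
 -> units [0.03 4.42 0.15] twist -0.02 (alt 17.98)
```

>>> apply_moves:
  motion:
    - [30, 0, 0.7, 0.05, 0]
    - [30, 0, 2, 0.05, 0]
    - [30, 0, 3.2, 0.05, 0]
    - [30, 0, 4, 0.05, 0]
    - [30, 0, 4.4, 0.05, 0]
    - [30, 0, 4.6, 0.05, 0]
    - [30, 0, 4.6, 0.05, 0]

```text
t: 18.2
tcp_pos: [0.6429, -0.1544, 0.1008]
tool_rot: [0.705, -0.055, 0.056, -0.705]
force: [-0.5, -0.2, -1.2]
finger_gap: 0.556
```

>>> apply_moves:
  motion:
    - [52, 0, 0, 0, 0]
    - [56, 0, 0, 0, 0]
    - [60, 0, 0, 0, 0]
    - [62, 0, 0, 0, 0]
    - [62, 0, 0, 0, 0]
    - [62, 0, -0.5, 0, 0]
    - [64, 0, -1.5, 0, 0]
    - [70, 0, -3, 0, 0]
    - [85, 0, -5, 0, 0]
    - [85, 0, -5, 0, 0]

```text
t: 19.45
tcp_pos: [0.6463, -0.156, 0.2583]
tool_rot: [0.707, -0.051, 0.061, -0.703]
force: [0.5, -0.3, -0.6]
finger_gap: 1.0
```

```bash
python3 - <<'E'
from h import *
plan([.388,.3765,.2],-28);plan([.388,.3765,.2],35)
cv2.imwrite("pics/s5.png",manip.snapshot("side")[:,:,::-1])
E
```

```text
t19.45 tcp [ 0.6463 -0.156   0.2583] yaw 81.0 q6 -1.82 q1 -0.40 gap 1.000 tilt [ 0.014 -0.006 -1.   ] F [ 0.5 -0.3 -0.6]
 -> units [-11.32   1.73  16.19] twist -7.10 (alt 10.90)
t19.45 tcp [ 0.6463 -0.156   0.2583] yaw 81.0 q6 -1.82 q1 -0.40 gap 1.000 tilt [ 0.014 -0.006 -1.   ] F [ 0.5 -0.3 -0.6]
 -> units [-11.32   1.73  16.19] twist 4.60 (alt -13.40)
```

View pics/s5.png

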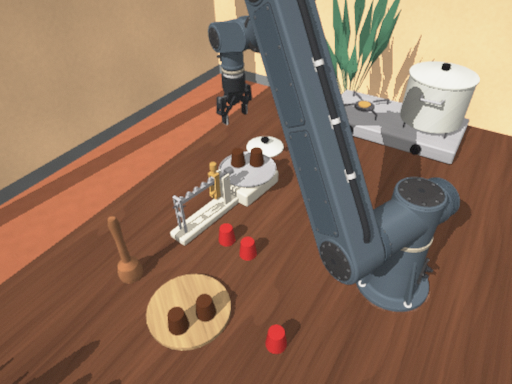

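>>> apply_moves:
  motion:
    - [85, -0.6, 0, 1, 0.7]
    - [85, -1.7, 0, 2.5, 1.5]
    - [85, -2.9, 0, 4.2, 2.5]
    - [85, -4.1, 0, 5.9, 3.4]
    - [85, -5.3, 0, 7.6, 4.3]
    - [85, -6.5, 0, 9.3, 5.2]
    - [85, -7.7, 0, 11, 6.1]
    - [85, -8.9, 0, 12.7, 7]
    - [85, -10.1, 0.6, 14.4, 7.9]
    - [85, -11.2, 1.3, 16.1, 8.1]
    - [85, -11.3, 1.7, 16.2, 8.1]
    - [85, -11.3, 1.7, 16.2, 8.1]

```text
t: 21.0
tcp_pos: [0.3826, 0.3779, 0.1977]
tool_rot: [0.502, -0.5, 0.499, -0.499]
force: [0.7, 0.1, 0.7]
finger_gap: 0.995
```

```bash
python3 - <<'E'
from h import *
plan([.388,.3765,.028],0)
cal=manip.get_calibration("wrist");w=manip.snapshot("wrist")
cv2.imwrite("pics/w3.png",w[:,:,::-1])
for z,c in((.073,(.388,.3765)),(.073,(.425,.4445))): print(proj("wrist",[*c,z],cal))
E
```

```text
t21.00 tcp [0.3826 0.3779 0.1977] yaw 0.1 q6 0.57 q1 0.57 gap 0.995 tilt [-0.004 -0.003 -1.   ] F [0.7 0.1 0.7]
 -> units [0.03 5.66 0.2 ] twist 0.01 (alt -17.99)
[261.6624313  186.20262221]
[303.19888285 114.36347734]
```

View pics/w3.png

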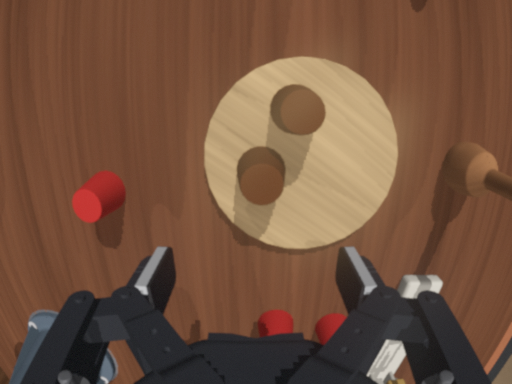

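>>> apply_moves:
  motion:
    - [85, 0, 1, 0.1, 0]
    - [85, 0, 2.5, 0.1, 0]
    - [85, 0, 4, 0.1, 0]
    - [85, 0, 5, 0.1, 0]
    - [85, 0, 5.7, 0.1, 0]
    - [85, 0, 5.7, 0.1, 0]
    - [40, 0, 5.7, 0.1, 0]
    - [30, 0, 5.7, 0.1, 0]
    - [30, 0, 5.7, 0.1, 0]
    - [30, 0, 5.7, 0.1, 0]
    - [30, 0, 5.7, 0.1, 0]
    - [30, 0, 5.7, 0.1, 0]

```text
t: 22.55
tcp_pos: [0.3881, 0.3788, 0.0306]
tool_rot: [-0.499, 0.5, -0.5, 0.501]
force: [-0.4, -1.9, 7.5]
finger_gap: 0.559
```

>>> apply_moves:
  motion:
    - [30, 0, -0.5, 0, 0]
    - [30, 0, -1.5, 0, 0]
    - [30, 0, -3, 0, 0]
    - [30, 0, -4.5, 0, 0]
    - [30, 0, -6, 0, 0]
    - [30, 0, -7, 0, 0]
    - [30, 0, -7, 0, 0]

```text
t: 23.42
tcp_pos: [0.3884, 0.3796, 0.2419]
tool_rot: [-0.497, 0.5, -0.501, 0.502]
force: [-1.2, 0.2, -1.9]
finger_gap: 0.562
```

```bash
python3 - <<'E'
from h import *
plan([.5446,-.1384,.24],-9)
E
```

```text
t23.43 tcp [0.3884 0.3796 0.2419] yaw -0.0 q6 0.57 q1 0.57 gap 0.562 tilt [ 0.006  0.004 -1.   ] F [-1.2  0.2 -1.9]
 -> units [17.26  0.03  5.21] twist 0.90 (alt -17.10)
```

>>> apply_moves:
  motion:
    - [30, 1, 0, 0.3, 0.1]
    - [30, 2.4, 0, 0.7, 0.2]
    - [30, 4, 0, 1.2, 0.3]
    - [30, 5.7, 0, 1.7, 0.4]
    - [30, 7.4, 0, 2.2, 0.5]
    - [30, 9.1, 0, 2.7, 0.6]
    - [30, 10.8, 0, 3.2, 0.7]
    - [30, 12.5, 0, 3.7, 0.8]
    - [30, 14.2, 0, 4.2, 0.9]
    - [30, 15.8, 0, 4.7, 0.9]
    - [30, 16.9, 0, 5.1, 0.9]
    - [30, 17.2, 0, 5.2, 0.9]

```text
t: 24.92
tcp_pos: [0.5425, -0.1393, 0.2369]
tool_rot: [-0.459, 0.539, -0.538, 0.458]
force: [-0.8, 0.5, -2.1]
finger_gap: 0.562
```

```bash
python3 - <<'E'
from h import *
plan([.5446,-.1384,.102],-9)
cv2.imwrite("pics/w4.png",manip.snapshot("wrist")[:,:,::-1])
E
```

```text
t24.93 tcp [ 0.5425 -0.1393  0.2369] yaw -9.2 q6 -0.29 q1 -0.45 gap 0.562 tilt [-0.002  0.001 -1.   ] F [-0.8  0.5 -2.1]
 -> units [-0.04  4.5   0.07] twist -0.02 (alt 17.98)
```

View pics/w4.png

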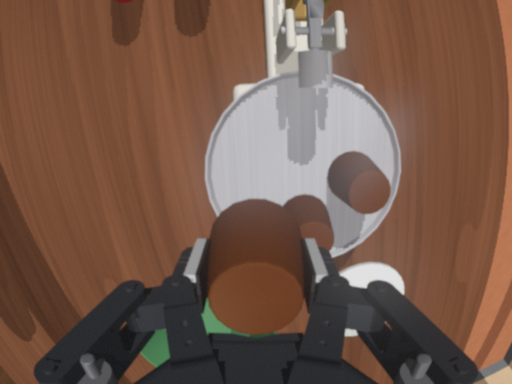

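>>> apply_moves:
  motion:
    - [30, 0, 0.7, 0, 0]
    - [30, 0, 2, 0, 0]
    - [30, 0, 3.2, 0, 0]
    - [30, 0, 4, 0, 0]
    - [30, 0, 4.4, 0, 0]
    - [30, 0, 4.6, 0, 0]
    - [30, 0, 4.6, 0, 0]

```text
t: 25.85
tcp_pos: [0.543, -0.1372, 0.1008]
tool_rot: [0.459, -0.538, 0.538, -0.459]
force: [-0.3, -0.7, -2.1]
finger_gap: 0.56
```

>>> apply_moves:
  motion:
    - [52, 0, 0, 0, 0]
    - [56, 0, 0, 0, 0]
    - [60, 0, 0, 0, 0]
    - [62, 0, 0, 0, 0]
    - [62, 0, 0, 0, 0]
    - [62, 0, -0.5, 0, 0]
    - [64, 0, -1.5, 0, 0]
    - [70, 0, -3, 0, 0]
    - [85, 0, -5, 0, 0]
    - [85, 0, -5, 0, 0]

```text
t: 27.1
tcp_pos: [0.5462, -0.1389, 0.2569]
tool_rot: [0.457, -0.533, 0.542, -0.461]
force: [0.5, -0.2, -0.2]
finger_gap: 0.995
```

```bash
python3 - <<'E'
from h import *
plan([.4245,.4445,.2],0)
cv2.imwrite("pics/s6.png",manip.snapshot("side")[:,:,::-1])
E
```

```text
t27.10 tcp [ 0.5462 -0.1389  0.2569] yaw -9.0 q6 -0.29 q1 -0.45 gap 0.995 tilt [ 0.012 -0.006 -1.   ] F [ 0.5 -0.2 -0.2]
 -> units [-18.58   1.74  -7.08] twist -0.90 (alt 17.10)
```

View pics/s6.png

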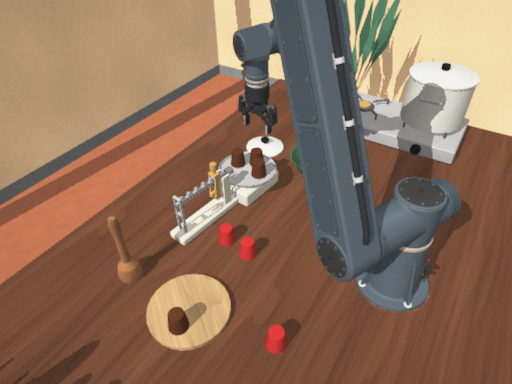

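>>> apply_moves:
  motion:
    - [85, -1, 0, -0.4, -0.1]
    - [85, -2.6, 0, -1, -0.2]
    - [85, -4.5, 0, -1.7, -0.3]
    - [85, -6.4, 0, -2.4, -0.4]
    - [85, -8.3, 0, -3.1, -0.5]
    - [85, -10.2, 0, -3.8, -0.6]
    - [85, -12.1, 0, -4.5, -0.7]
    - [85, -14, 0, -5.2, -0.8]
    - [85, -15.9, 0.6, -5.9, -0.9]
    - [85, -17.8, 1.3, -6.8, -0.9]
    - [85, -18.6, 1.7, -7.1, -0.9]
    - [85, -18.6, 1.7, -7.1, -0.9]

```text
t: 28.65
tcp_pos: [0.4176, 0.4478, 0.1967]
tool_rot: [0.503, -0.5, 0.499, -0.499]
force: [-0.2, -0.8, 0.1]
finger_gap: 0.994
```

```bash
python3 - <<'E'
from h import *
plan([.4245,.4445,.028],0)
cal=manip.get_calibration("wrist");w=manip.snapshot("wrist")
cv2.imwrite("pics/w5.png",w[:,:,::-1])
for z,c in((.073,(.4245,.4445)),): print(proj("wrist",[*c,z],cal))
cv2.imwrite("pics/top5.png",cv2.resize(manip.snapshot("top")[90:260,190:430,::-1],None,fx=3,fy=3))
E
```

```text
t28.65 tcp [0.4176 0.4478 0.1967] yaw 0.2 q6 0.63 q1 0.64 gap 0.994 tilt [-0.005 -0.003 -1.   ] F [-0.2 -0.8  0.1]
 -> units [0.09 5.62 0.25] twist 0.02 (alt -17.98)
[263.36831716 188.43211245]
```

View pics/w5.png

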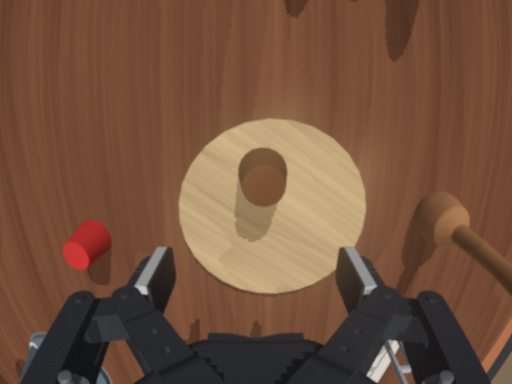

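View pics/top5.png

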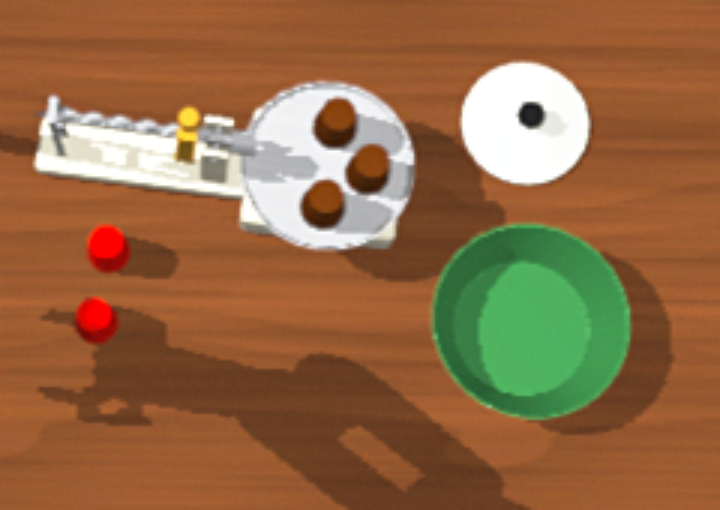

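Cone top in the wrist view at (264,185), as predicted; the three cones sit well inside the pan. Pick the last.

>>> apply_moves:
  motion:
    - [85, 0, 1, 0.1, 0]
    - [85, 0, 2.5, 0.1, 0]
    - [85, 0, 4, 0.1, 0]
    - [85, 0, 5, 0.1, 0]
    - [85, 0, 5.7, 0.1, 0]
    - [85, 0, 5.7, 0.1, 0]
    - [40, 0, 5.7, 0.1, 0]
    - [30, 0, 5.7, 0.1, 0]
    - [30, 0, 5.7, 0.1, 0]
    - [30, 0, 5.7, 0.1, 0]
    - [30, 0, 5.7, 0.1, 0]
    - [30, 0, 5.7, 0.1, 0]

```text
t: 30.25
tcp_pos: [0.4245, 0.4473, 0.0308]
tool_rot: [-0.499, 0.5, -0.501, 0.501]
force: [-0.1, -2.0, 5.9]
finger_gap: 0.555
```

>>> apply_moves:
  motion:
    - [30, 0, -0.5, 0, 0]
    - [30, 0, -1.5, 0, 0]
    - [30, 0, -3, 0, 0]
    - [30, 0, -4.5, 0, 0]
    - [30, 0, -6, 0, 0]
    - [30, 0, -7.3, 0, 0]
    - [30, 0, -7.5, 0, 0]

```text
t: 31.12
tcp_pos: [0.4243, 0.4482, 0.2579]
tool_rot: [-0.497, 0.5, -0.5, 0.503]
force: [-0.1, 0.7, -1.6]
finger_gap: 0.557
```

```bash
python3 - <<'E'
from h import *
plan([.6012,-.0985,.25],-9)
E
```

```text
t31.12 tcp [0.4243 0.4482 0.2579] yaw -0.0 q6 0.63 q1 0.63 gap 0.557 tilt [ 0.006  0.005 -1.   ] F [-0.1  0.7 -1.6]
 -> units [18.22  0.21  5.9 ] twist 0.90 (alt -17.10)
```

>>> apply_moves:
  motion:
    - [30, 1, 0, 0.3, 0.1]
    - [30, 2.4, 0, 0.8, 0.2]
    - [30, 4, 0, 1.3, 0.3]
    - [30, 5.8, 0, 1.9, 0.4]
    - [30, 7.6, 0, 2.5, 0.5]
    - [30, 9.4, 0, 3.1, 0.6]
    - [30, 11.2, 0, 3.7, 0.7]
    - [30, 13, 0, 4.3, 0.8]
    - [30, 14.8, 0, 4.9, 0.9]
    - [30, 16.6, 0, 5.4, 0.9]
    - [30, 17.8, 0, 5.8, 0.9]
    - [30, 18.2, 0, 5.9, 0.9]

```text
t: 32.62
tcp_pos: [0.5994, -0.1011, 0.252]
tool_rot: [-0.459, 0.539, -0.538, 0.458]
force: [0.4, 0.2, -1.6]
finger_gap: 0.557
```

```bash
python3 - <<'E'
from h import *
plan([.6012,-.0985,.102],-9)
cv2.imwrite("pics/w6.png",manip.snapshot("wrist")[:,:,::-1])
E
```

```text
t32.62 tcp [ 0.5994 -0.1011  0.252 ] yaw -9.2 q6 -0.19 q1 -0.35 gap 0.557 tilt [-0.002  0.001 -1.   ] F [ 0.4  0.2 -1.6]
 -> units [-0.09  5.    0.06] twist -0.02 (alt 17.98)
```

View pics/w6.png

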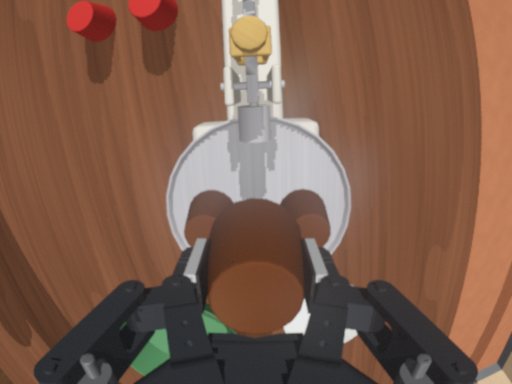

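```bash
python3 - <<'E'
from h import *
cal=manip.get_calibration("wrist")
P=np.array([.594,-.146]);a=np.radians(90-8.7);ey=np.array([np.cos(a),np.sin(a)]);ex=np.array([ey[1],-ey[0]])
for z in(.095,.115,.135,.145):
    p=onz("wrist",253,140,z,cal)[:2]-P; print(z,p@ex,p@ey)
print(cal["extrinsics"][:3,3])
E
```

```text
0.095 -0.003987222490155236 0.08286871868118491
0.115 -0.0037419237754767985 0.08589355142602842
0.135 -0.003496625060798361 0.08891838417087194
0.145 -0.0033739757034590328 0.09043080054329372
[ 0.61310654 -0.01913349  0.3953678 ]
```

>>> apply_moves:
  motion:
    - [30, 0, 0.7, 0, 0]
    - [30, 0, 2, 0, 0]
    - [30, 0, 3.3, 0, 0]
    - [30, 0, 4.3, 0, 0]
    - [30, 0, 4.8, 0, 0]
    - [30, 0, 5.05, 0, 0]
    - [30, 0, 5.1, 0, 0]

```text
t: 33.55
tcp_pos: [0.6001, -0.0987, 0.1009]
tool_rot: [0.459, -0.538, 0.538, -0.459]
force: [-0.2, 0.4, -1.5]
finger_gap: 0.559
```

>>> apply_moves:
  motion:
    - [52, 0, 0, 0, 0]
    - [56, 0, 0, 0, 0]
    - [60, 0, 0, 0, 0]
    - [62, 0, 0, 0, 0]
    - [62, 0, 0, 0, 0]
    - [62, 0, -0.5, 0, 0]
    - [62, 0, -1.5, 0, 0]
    - [70, 0, -3, 0, 0]
    - [85, 0, -5, 0, 0]
    - [85, 0, -5, 0, 0]

```text
t: 34.8
tcp_pos: [0.6034, -0.1002, 0.2575]
tool_rot: [0.457, -0.534, 0.542, -0.462]
force: [0.3, -1.2, 0.2]
finger_gap: 0.995
```

```bash
python3 - <<'E'
from h import *
plan([.6168,.0222,.25],-9)
cv2.imwrite("pics/s7.png",manip.snapshot("side")[:,:,::-1])
E
```

```text
t34.80 tcp [ 0.6034 -0.1002  0.2575] yaw -9.0 q6 -0.19 q1 -0.35 gap 0.995 tilt [ 0.013 -0.005 -1.   ] F [ 0.3 -1.2  0.2]
 -> units [-4.1   0.24 -0.2 ] twist -0.00 (alt 18.00)
```

View pics/s7.png

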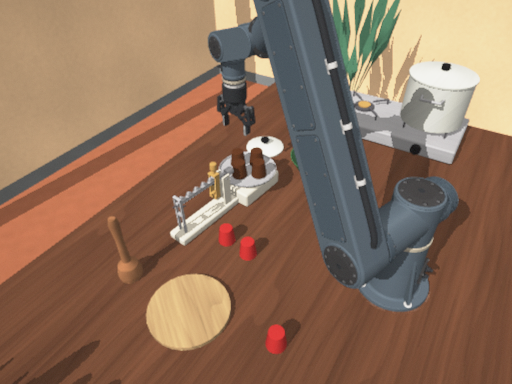

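>>> apply_moves:
  motion:
    - [70, -1, 0.1, 0, 0]
    - [60, -2.4, 0.2, -0.1, 0]
    - [60, -3.6, 0.2, -0.2, 0]
    - [60, -4.1, 0.2, -0.2, 0]
    - [60, -4.1, 0.2, -0.2, 0]
    - [60, -4.1, 0.2, -0.2, 0]

```text
t: 35.6
tcp_pos: [0.6131, 0.0222, 0.2442]
tool_rot: [0.459, -0.538, 0.538, -0.458]
force: [0.2, 0.3, -0.2]
finger_gap: 0.703
```

```bash
python3 - <<'E'
from h import *
plan([.6168,.0222,.174],-9)
cal=manip.get_calibration("wrist");w=manip.snapshot("wrist");cv2.imwrite("pics/w7.png",w[:,:,::-1])
print(proj("wrist",[.6168,.0222,.205],cal))
E
```

```text
t35.60 tcp [0.6131 0.0222 0.2442] yaw -9.1 q6 0.01 q1 -0.15 gap 0.703 tilt [-0.001 -0.001 -1.   ] F [ 0.2  0.3 -0.2]
 -> units [-0.02  2.34  0.12] twist -0.01 (alt 17.99)
[261.11160143 221.93849836]
```

View pics/w7.png

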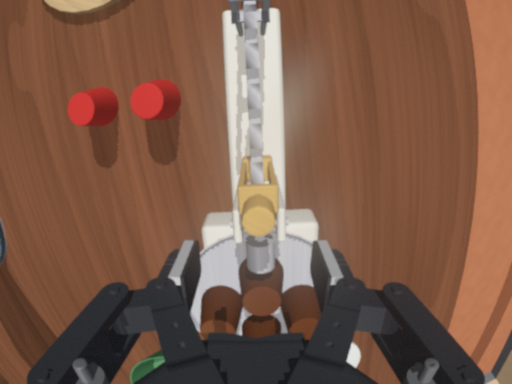

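>>> apply_moves:
  motion:
    - [60, 0, 0.5, 0.06, 0]
    - [60, 0, 1.2, 0.06, 0]
    - [60, 0, 1.8, 0.06, 0]
    - [60, 0, 2.2, 0.06, 0]
    - [60, 0, 2.3, 0.06, 0]
    - [60, 0, 2.3, 0.06, 0]

```text
t: 36.4
tcp_pos: [0.6152, 0.0228, 0.1755]
tool_rot: [0.459, -0.538, 0.538, -0.459]
force: [0.3, 0.3, -0.2]
finger_gap: 0.701
```

>>> apply_moves:
  motion:
    - [40, 0, 0, 0, 0]
    - [30, 0, 0, 0, 0]
    - [22, 0, 0, 0, 0]
    - [18, 0, 0, 0, 0]
    - [18, 0, 0, 0, 0]
    - [18, 0, 0, 0, 0]
  squeeze: 40

```text
t: 37.15
tcp_pos: [0.6152, 0.0231, 0.176]
tool_rot: [0.459, -0.538, 0.538, -0.459]
force: [0.2, 0.9, 4.0]
finger_gap: 0.267
```

```bash
python3 - <<'E'
from h import *
plan([.6168,.0222,.203],-9)
cv2.imwrite("pics/s8.png",cv2.resize(manip.snapshot("side")[120:260,160:320,::-1],None,fx=4,fy=4))
E
```

```text
t37.15 tcp [0.6152 0.0231 0.176 ] yaw -9.0 q6 0.01 q1 -0.14 gap 0.267 tilt [ 0.001  0.    -1.   ] F [0.2 0.9 4. ]
 -> units [ 0.02 -0.9   0.06] twist -0.00 (alt 18.00)
```

View pics/s8.png

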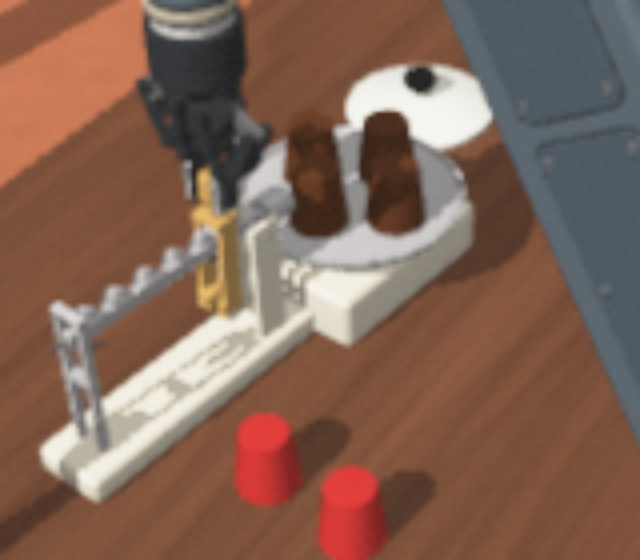

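>>> apply_moves:
  motion:
    - [18, 0, -0.2, 0, 0]
    - [18, 0, -0.4, 0, 0]
    - [18, 0, -0.6, 0, 0]
    - [18, 0, -0.8, 0, 0]
    - [18, 0, -0.95, 0, 0]
    - [18, 0, -0.95, 0, 0]
    - [18, 0, -0.95, 0, 0]

```text
t: 38.08
tcp_pos: [0.615, 0.023, 0.2039]
tool_rot: [0.459, -0.538, 0.538, -0.459]
force: [1.7, -1.1, -2.5]
finger_gap: 0.27
```

```bash
python3 - <<'E'
from h import *
P=np.array([.6155,.0227]);a=np.radians(90-8.9);ey=np.array([np.cos(a),np.sin(a)])
plan([*(P+.128*ey),.205],-9)
cv2.imwrite("pics/s9.png",cv2.resize(manip.snapshot("side")[120:260,160:320,::-1],None,fx=4,fy=4))
cv2.imwrite("pics/w9.png",manip.snapshot("wrist")[:,:,::-1])
E
```

```text
t38.08 tcp [0.615  0.023  0.2039] yaw -9.0 q6 0.01 q1 -0.14 gap 0.270 tilt [ 0.  0. -1.] F [ 1.7 -1.1 -2.5]
 -> units [-4.26 -0.03  0.01] twist -0.00 (alt 18.00)
```

View pics/s9.png

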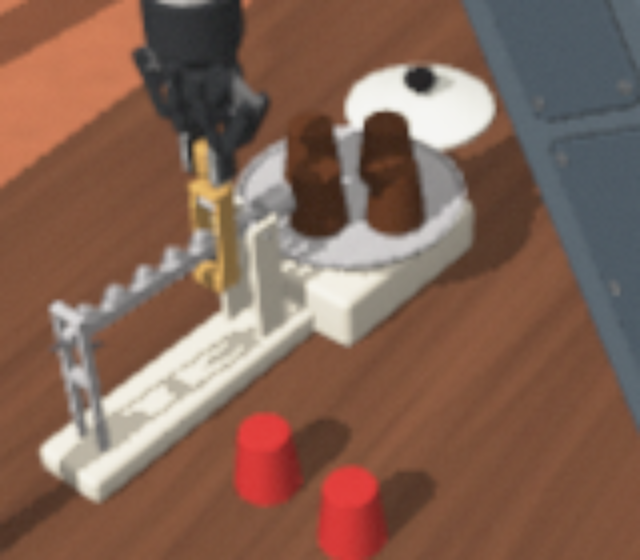

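View pics/w9.png

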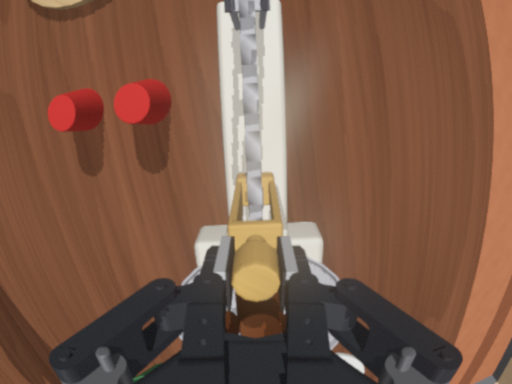

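```bash
python3 - <<'E'
from h import *
cal=manip.get_calibration("wrist")
a=onz("wrist",257,185,.15,cal);b=onz("wrist",248,25,.158,cal);d=b-a
print(a,b,np.degrees(np.arctan2(d[0],d[1])))
s=cv2.imread("pics/top0.png");
E
```

```text
[0.61942949 0.04474034 0.15      ] [0.63068562 0.15120161 0.158     ] 6.035447461331342
```

```bash
python3 - <<'E'
from h import *
cal=manip.get_calibration("wrist")
w=cv2.imread("pics/w9.png").astype(int)
g=w.min(2)
L=[];Rr=[]
for v in range(10,220,10):
    row=g[v]; xs=np.where(row[190:320]>125)[0]+190
    if len(xs): L.append((xs.min(),v));Rr.append((xs.max(),v))
print(L[::5],Rr[::5])
for S in(L,Rr):
    p=np.array([onz("wrist",u,v,.026,cal)[:2] for u,v in S[:-2]])
    k=np.polyfit(p[:,1],p[:,0],1);print(np.degrees(np.arctan(k[0])),k, np.abs(np.polyval(k,p[:,1])-p[:,0]).max())
E
```

```text
[(np.int64(217), 10), (np.int64(219), 60), (np.int64(221), 110), (np.int64(224), 160), (np.int64(228), 210)] [(np.int64(280), 10), (np.int64(283), 60), (np.int64(285), 110), (np.int64(286), 160), (np.int64(286), 210)]
6.7288619980263205 [0.11798372 0.57803252] 0.0005215336553299199
6.5356389157105035 [0.11456574 0.64678885] 0.0006977001071530875
```

```bash
python3 - <<'E'
from h import *
plan([.6299,.1501,.205],-6.7)
E
```

```text
t38.17 tcp [0.615  0.0231 0.2039] yaw -9.0 q6 0.01 q1 -0.14 gap 0.265 tilt [ 0.  0. -1.] F [ 1.7 -0.3 -3.1]
 -> units [-4.26 -0.04 -0.18] twist -0.23 (alt 17.77)
```

>>> apply_moves:
  motion:
    - [18, -0.4, -0.03, -0.02, 0]
    - [18, -0.9, -0.03, -0.04, 0]
    - [18, -1.4, -0.03, -0.06, 0]
    - [18, -1.9, -0.03, -0.08, 0]
    - [18, -2.4, -0.03, -0.1, 0]
    - [18, -2.9, -0.03, -0.12, 0]
    - [18, -3.4, -0.03, -0.14, 0]
    - [18, -3.9, -0.03, -0.16, 0]
    - [18, -4.25, -0.03, -0.18, 0]
    - [18, -4.25, -0.03, -0.18, 0]
    - [18, -4.25, -0.03, -0.18, 0]

```text
t: 39.55
tcp_pos: [0.6298, 0.1495, 0.2049]
tool_rot: [0.459, -0.538, 0.538, -0.459]
force: [2.6, -0.6, -2.8]
finger_gap: 0.263
```

```bash
python3 - <<'E'
from h import *
plan([.6299,.1501,.182],-6.7)
cv2.imwrite("pics/s10.png",cv2.resize(manip.snapshot("side")[120:260,160:320,::-1],None,fx=4,fy=4))
E
```

```text
t39.55 tcp [0.6298 0.1495 0.2049] yaw -9.0 q6 0.22 q1 0.06 gap 0.263 tilt [ 0. -0. -1.] F [ 2.6 -0.6 -2.8]
 -> units [-0.02  0.76 -0.  ] twist -0.23 (alt 17.77)
```

View pics/s10.png

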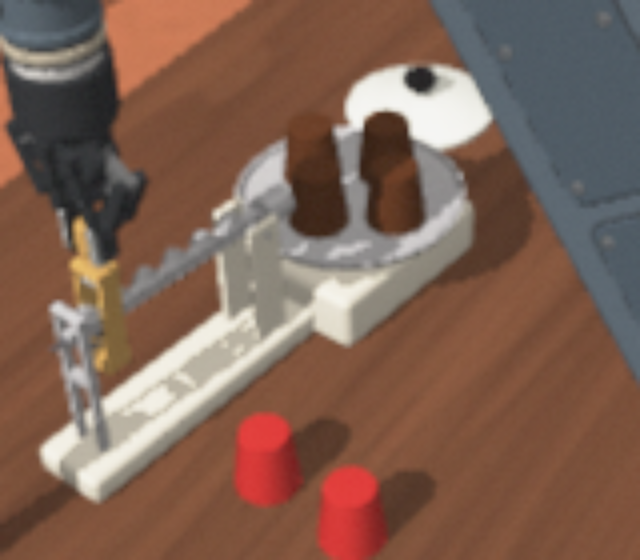

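>>> apply_moves:
  motion:
    - [18, 0, 0.2, 0, 0]
    - [18, 0, 0.4, 0, 0]
    - [18, 0, 0.6, 0, 0]
    - [18, 0, 0.65, 0, 0]
    - [18, 0, 0.65, 0, 0]
    - [28, 0, 0.65, 0, 0]
    - [40, 0, 0.65, 0, 0]
    - [50, 0, 0.65, 0, 0]
    - [50, 0, 0.65, 0, 0]
    - [50, 0, 0.65, 0, 0]

```text
t: 40.85
tcp_pos: [0.6296, 0.1498, 0.1855]
tool_rot: [-0.459, 0.538, -0.538, 0.459]
force: [0.0, 0.5, 0.2]
finger_gap: 0.582
```

>>> apply_moves:
  motion:
    - [50, 0, -0.5, 0, 0]
    - [60, 0, -1.5, 0, 0]
    - [85, 0, -3, 0, 0]
    - [85, 0, -3, 0, 0]
    - [85, 3, -3, 0, 0]
    - [85, 3, -3, 0, 0]
    - [85, 3, -3, 0, 0]
    - [85, 3, -3, 0, 0]
    - [85, 3, -3, 0, 0]
    - [85, 3, -3, 0, 0]
    - [85, 3, -3, 0, 0]

```text
t: 42.22
tcp_pos: [0.6155, 0.0616, 0.2753]
tool_rot: [-0.459, 0.538, -0.538, 0.459]
force: [-0.6, -0.5, -0.1]
finger_gap: 0.996
```

```bash
python3 - <<'E'
from h import *
plan([.6299,.1501,.182],-6.7)
cv2.imwrite("pics/s11.png",cv2.resize(manip.snapshot("side")[120:260,160:320,::-1],None,fx=5,fy=5,interpolation=cv2.INTER_CUBIC)[:600])
cv2.imwrite("pics/w11.png",manip.snapshot("wrist")[:,:,::-1])
E
```

```text
t42.23 tcp [0.6155 0.0616 0.2753] yaw -9.0 q6 0.08 q1 -0.08 gap 0.996 tilt [-0.  0. -1.] F [-0.6 -0.5 -0.1]
 -> units [-2.99  3.11  0.01] twist -0.23 (alt 17.77)
```

View pics/s11.png

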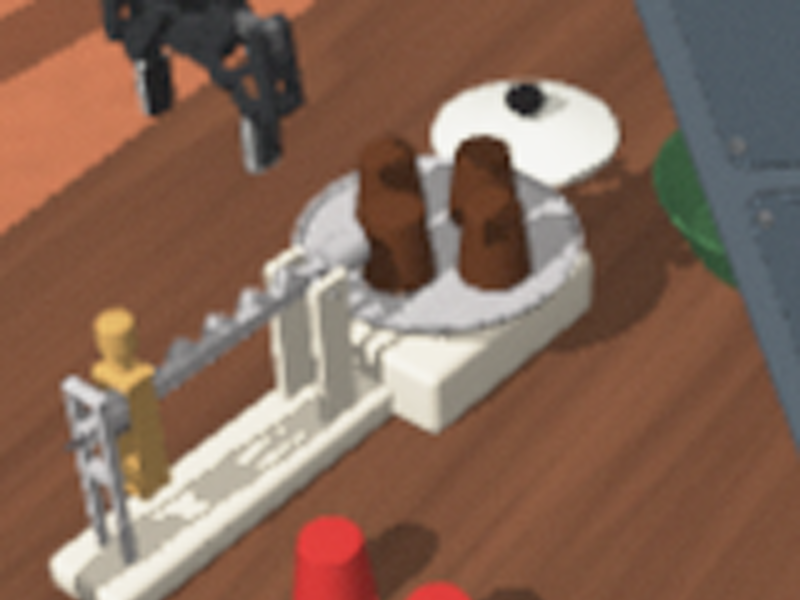

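View pics/w11.png

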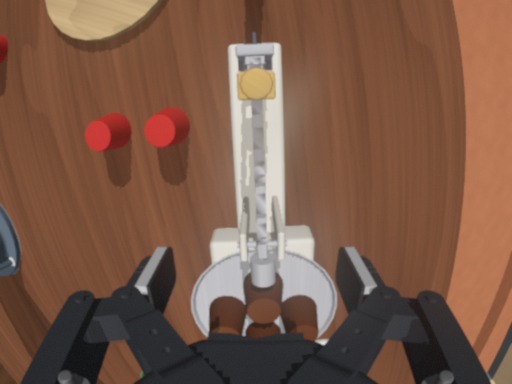

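>>> apply_moves:
  motion:
    - [85, 0, 0, 0, 0]
    - [85, 0, 0, 0, 0]
    - [85, 0, 0, 0, 0]
    - [85, 0, 0, 0, 0]
    - [85, 0, 0, 0, 0]
    - [85, 0, 0, 0, 0]
    - [85, 0, 0, 0, 0]
    - [85, 0, 0, 0, 0]
    - [85, 0, 0, 0, 0]
    - [85, 0, 0, 0, 0]

```text
t: 43.58
tcp_pos: [0.6156, 0.0609, 0.2754]
tool_rot: [-0.459, 0.538, -0.538, 0.459]
force: [0.7, 0.3, -0.8]
finger_gap: 0.996
```

```bash
python3 - <<'E'
from h import *
s=manip.snapshot("side")[:,:,::-1];t=manip.snapshot("top")[:,:,::-1]
cv2.imwrite("pics/side12.png",s);cv2.imwrite("pics/top12.png",t)
a=cv2.resize(s[170:250,165:245],None,fx=6,fy=6,interpolation=cv2.INTER_CUBIC)
b0=cv2.imread("pics/side0.png")[170:250,165:245];b=cv2.resize(b0,None,fx=5,fy=5,interpolation=cv2.INTER_CUBIC)
a=cv2.resize(a,(400,400));cv2.imwrite("pics/c12.png",np.hstack([b,a]))
cv2.imwrite("pics/t12.png",cv2.resize(t[100:180,195:335],None,fx=5.5,fy=5.5,interpolation=cv2.INTER_CUBIC))
E
```

```text
(no output)
```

View pics/c12.png

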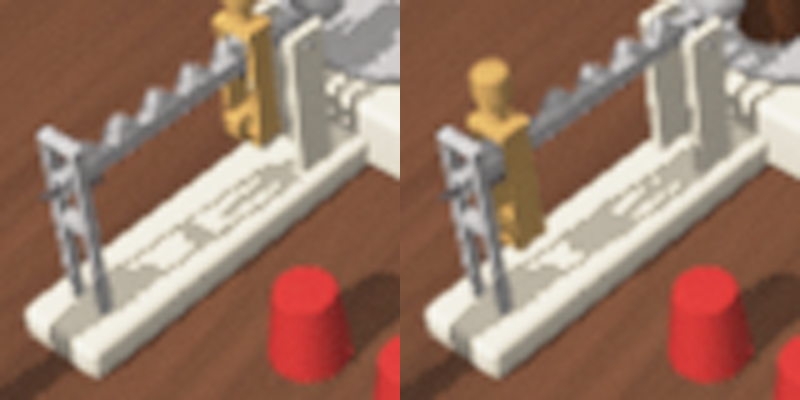

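View pics/t12.png

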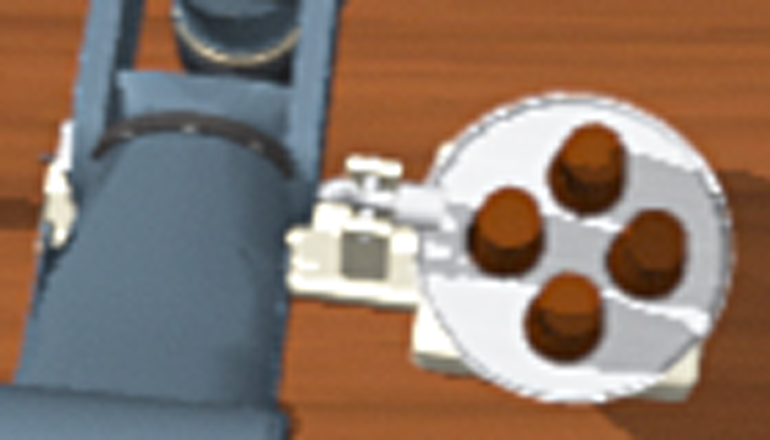

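```bash
cat >> h.py <<'E'
def pancones(t):
    m=((t[:,:,2]>110)&(t[:,:,2]<175)&(t[:,:,0]<40)&(t[:,:,1]<95)).astype(np.uint8)
    c=proj("top",[.594,-.146,.1]);s=np.zeros_like(m);cv2.circle(s,tuple(int(round(x)) for x in c),32,1,-1);m&=s
    n,l,st,ce=cv2.connectedComponentsWithStats(m)
    return [(st[i,4],onz("top",*ce[i],.143)[:2].round(4)) for i in range(1,n) if st[i,4]>20]
def bowl(t):
    h=cv2.cvtColor(t,cv2.COLOR_BGR2HSV)
    m=((h[:,:,0]>50)&(h[:,:,0]<85)&(h[:,:,1]>90)).astype(np.uint8)
    cs,_=cv2.findContours(m,cv2.RETR_EXTERNAL,cv2.CHAIN_APPROX_NONE);c=max(cs,key=cv2.contourArea)
    (x,y),r=cv2.minEnclosingCircle(c);e=cv2.fitEllipse(c)
    return onz("top",x,y,.06).round(4),r/482*1.73,onz("top",*e[0],.06).round(4),cv2.boundingRect(c)
E
python3 - <<'E'
from h import *
t=cv2.imread("pics/top12.png")
print(pancones(t),bowl(t))
print(onz("side",182.3,183.5,.204))
E
```

```text
[(np.int32(56), array([ 0.6482, -0.1529])), (np.int32(86), array([ 0.5994, -0.1007])), (np.int32(58), array([ 0.5492, -0.1394]))] (array([ 0.4139, -0.3927,  0.06  ]), 0.12005446248034718, array([ 0.4152, -0.394 ,  0.06  ]), (335, 165, 65, 65))
[0.62972979 0.1504184  0.204     ]
```

View pics/top12.png

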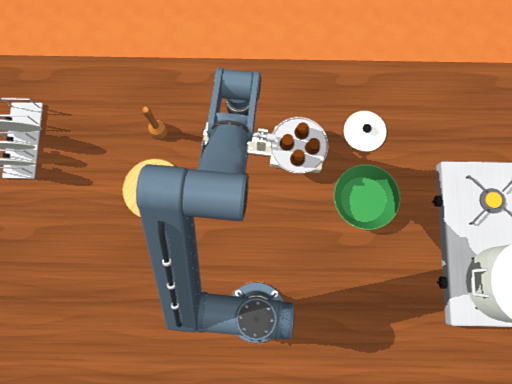

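```bash
python3 - <<'E'
from h import *
plan([.600,-.0995,.2],-8)
plan([.600,-.0995,.1],-8)
E
```

```text
t43.67 tcp [0.6155 0.0609 0.2754] yaw -9.0 q6 0.08 q1 -0.08 gap 0.995 tilt [-0. -0. -1.] F [ 0.   0.3 -0.2]
 -> units [5.36 2.51 0.33] twist -0.10 (alt 17.90)
t43.67 tcp [0.6155 0.0609 0.2754] yaw -9.0 q6 0.08 q1 -0.08 gap 0.995 tilt [-0. -0. -1.] F [ 0.   0.3 -0.2]
 -> units [5.36 5.85 0.33] twist -0.10 (alt 17.90)
```

>>> apply_moves:
  motion:
    - [75, 1.2, 0, 0.1, 0]
    - [66, 2.8, 0, 0.2, 0]
    - [66, 4.4, 0, 0.3, 0]
    - [66, 5.3, 0.5, 0.33, 0]
    - [66, 5.36, 1.5, 0.33, 0]
    - [66, 5.36, 2.8, 0.33, 0]
    - [66, 5.36, 4.2, 0.33, 0]
    - [66, 5.36, 5.2, 0.33, 0]
    - [66, 5.36, 5.8, 0.33, 0]
    - [66, 5.36, 5.85, 0.33, 0]
    - [66, 5.36, 5.85, 0.33, 0]

```text
t: 45.05
tcp_pos: [0.601, -0.0997, 0.1009]
tool_rot: [0.459, -0.537, 0.538, -0.459]
force: [0.8, 0.5, 0.8]
finger_gap: 0.776
```

>>> apply_moves:
  motion:
    - [50, 0, 0, 0, 0]
    - [40, 0, 0, 0, 0]
    - [30, 0, 0, 0, 0]
    - [30, 0, 0, 0, 0]
    - [30, 0, 0, 0, 0]
    - [30, 0, 0, 0, 0]
  squeeze: 60

```text
t: 45.8
tcp_pos: [0.6007, -0.0996, 0.1002]
tool_rot: [0.459, -0.537, 0.538, -0.459]
force: [1.6, -1.1, 1.3]
finger_gap: 0.552
```

>>> apply_moves:
  motion:
    - [30, 0, -0.5, 0, 0]
    - [30, 0, -1.5, 0, 0]
    - [30, 0, -3, 0, 0]
    - [30, 0, -4, 0, 0]
    - [30, 0, -4, 0, 0]
    - [30, 0, -4, 0, 0]

```text
t: 46.55
tcp_pos: [0.5987, -0.099, 0.2187]
tool_rot: [-0.46, 0.539, -0.537, 0.458]
force: [0.1, -1.0, -1.4]
finger_gap: 0.557
```

```bash
python3 - <<'E'
from h import *
plan([.408,-.4426,.2],-7)
E
```

```text
t46.55 tcp [ 0.5987 -0.099   0.2187] yaw -9.0 q6 -0.19 q1 -0.35 gap 0.557 tilt [-0.003  0.001 -1.   ] F [ 0.1 -1.  -1.4]
 -> units [12.31  0.63 -4.48] twist -0.20 (alt 17.80)
```

>>> apply_moves:
  motion:
    - [30, 0.7, 0, -0.3, 0]
    - [30, 1.9, 0, -0.7, 0]
    - [30, 3.4, 0, -1.2, 0]
    - [30, 5, 0, -1.8, 0]
    - [30, 6.6, 0, -2.4, 0]
    - [30, 8.2, 0, -3, 0]
    - [30, 9.8, 0, -3.6, 0]
    - [30, 11.2, 0, -4.1, -0.2]
    - [30, 12.1, 0.3, -4.4, -0.2]
    - [30, 12.3, 0.6, -4.5, -0.2]
    - [30, 12.3, 0.6, -4.5, -0.2]

```text
t: 47.92
tcp_pos: [0.4078, -0.4408, 0.1994]
tool_rot: [-0.468, 0.532, -0.528, 0.469]
force: [-0.5, 1.5, -2.4]
finger_gap: 0.558
```

```bash
python3 - <<'E'
from h import *
plan([.408,-.4426,.025],-7)
t=manip.snapshot("top")[:,:,::-1];cv2.imwrite("pics/top13.png",t);print(bowl(t))
cv2.imwrite("pics/w13.png",manip.snapshot("wrist")[:,:,::-1])
E
```

```text
t47.92 tcp [ 0.4078 -0.4408  0.1994] yaw -7.1 q6 -0.89 q1 -1.01 gap 0.558 tilt [-0.003  0.005 -1.   ] F [-0.5  1.5 -2.4]
 -> units [0.09 5.81 0.03] twist -0.01 (alt 17.99)
(array([ 0.5217, -0.3967,  0.06  ]), 0.044932186910225644, array([ 0.5122, -0.3878,  0.06  ]), (354, 165, 26, 14))
```

View pics/w13.png

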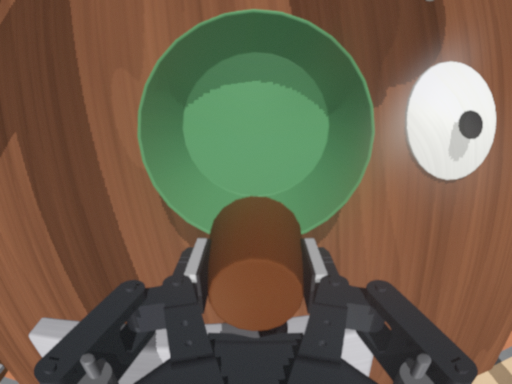

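```bash
python3 - <<'E'
from h import *
cal=manip.get_calibration("wrist")
print(proj("wrist",[.414,-.393,.06],cal), [onz("wrist",u,v,.06,cal).round(4) for u,v in((140,125),(374,120),(257,12))])
E
```

```text
[254.88856637 132.32460049] [array([ 0.301 , -0.3685,  0.06  ]), array([ 0.5342, -0.3919,  0.06  ]), array([ 0.4303, -0.2766,  0.06  ])]
```

>>> apply_moves:
  motion:
    - [30, 0, 1, 0.05, 0]
    - [30, 0, 2.4, 0.05, 0]
    - [30, 0, 3.8, 0.05, 0]
    - [30, 0, 4.9, 0.05, 0]
    - [30, 0, 5.5, 0.05, 0]
    - [30, 0, 5.8, 0.05, 0]
    - [30, 0, 5.85, 0.05, 0]
    - [30, 0, 5.85, 0.05, 0]

```text
t: 49.02
tcp_pos: [0.4108, -0.4435, 0.0275]
tool_rot: [0.469, -0.529, 0.53, -0.468]
force: [-0.4, 0.0, -1.9]
finger_gap: 0.559
```

>>> apply_moves:
  motion:
    - [52, 0, 0, 0, 0]
    - [56, 0, 0, 0, 0]
    - [60, 0, 0, 0, 0]
    - [62, 0, 0, 0, 0]
    - [62, 0, 0, 0, 0]
    - [62, 0, -0.5, 0, 0]
    - [62, 0, -1.5, 0, 0]
    - [66, 0, -3, 0, 0]
    - [66, 0, -5, 0, 0]
    - [66, 0, -6, 0, 0]
    - [66, 0, -6, 0, 0]

```text
t: 50.4
tcp_pos: [0.4114, -0.4445, 0.2106]
tool_rot: [0.469, -0.527, 0.533, -0.468]
force: [-0.1, -0.6, -0.3]
finger_gap: 0.769
```

```bash
python3 - <<'E'
from h import *
plan([.545,-.1385,.22],-8)
cv2.imwrite("pics/w14.png",manip.snapshot("wrist")[:,:,::-1])
cv2.imwrite("pics/s14.png",manip.snapshot("side")[:,:,::-1])
E
```

```text
t50.40 tcp [ 0.4114 -0.4445  0.2106] yaw -7.0 q6 -0.89 q1 -1.01 gap 0.769 tilt [ 0.004 -0.007 -1.   ] F [-0.1 -0.6 -0.3]
 -> units [-10.67  -0.36   3.17] twist 0.10 (alt -17.90)
```

View pics/w14.png

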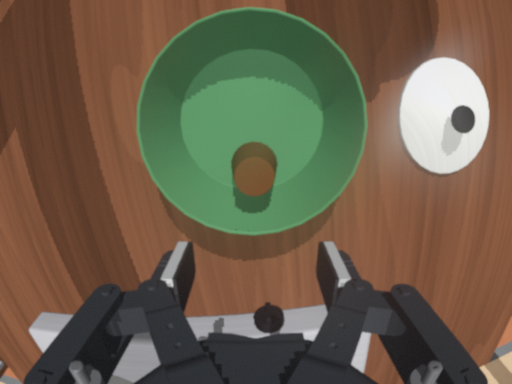

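View pics/s14.png

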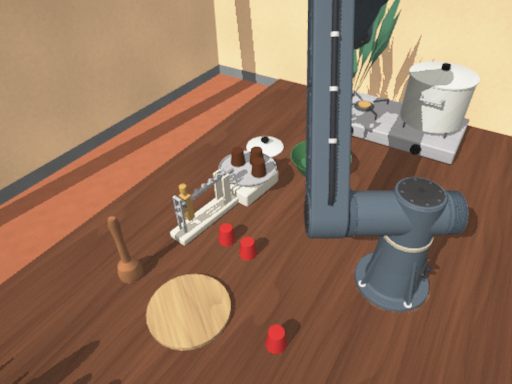

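>>> apply_moves:
  motion:
    - [66, -1, -0.3, 0.3, 0]
    - [66, -2.5, -0.4, 0.8, 0]
    - [66, -4.3, -0.4, 1.3, 0.1]
    - [66, -6.2, -0.4, 1.9, 0.1]
    - [66, -8.1, -0.4, 2.5, 0.1]
    - [66, -9.7, -0.4, 2.9, 0.1]
    - [66, -10.5, -0.4, 3.1, 0.1]
    - [66, -10.7, -0.4, 3.2, 0.1]
    - [66, -10.7, -0.4, 3.2, 0.1]

```text
t: 51.62
tcp_pos: [0.5444, -0.1362, 0.2174]
tool_rot: [-0.464, 0.534, -0.533, 0.463]
force: [0.1, -0.0, 0.3]
finger_gap: 0.774
```

```bash
python3 - <<'E'
from h import *
plan([.545,-.1385,.1],-8)
cal=manip.get_calibration("wrist");cv2.imwrite("pics/w15.png",manip.snapshot("wrist")[:,:,::-1])
print(proj("wrist",[.545,-.1385,.143],cal))
E
```

```text
t51.62 tcp [ 0.5444 -0.1362  0.2174] yaw -8.0 q6 -0.30 q1 -0.44 gap 0.774 tilt [-0.002  0.    -1.   ] F [ 0.1 -0.   0.3]
 -> units [0.07 3.91 0.04] twist -0.00 (alt 18.00)
[257.00779888 206.84334486]
```

View pics/w15.png

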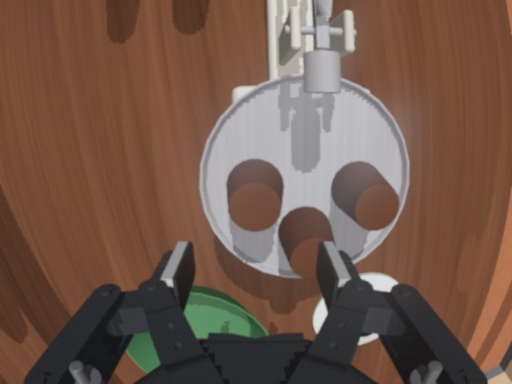

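>>> apply_moves:
  motion:
    - [66, 0.05, 0.8, 0.04, 0]
    - [66, 0.05, 2, 0.04, 0]
    - [66, 0.05, 3.2, 0.04, 0]
    - [66, 0.05, 3.8, 0.04, 0]
    - [66, 0.05, 3.95, 0.04, 0]
    - [66, 0.05, 3.95, 0.04, 0]
    - [50, 0.05, 3.95, 0.04, 0]
    - [40, 0.05, 3.95, 0.04, 0]
    - [30, 0.05, 3.95, 0.04, 0]
    - [30, 0.05, 3.95, 0.04, 0]
    - [30, 0.05, 3.95, 0.04, 0]
    - [30, 0.05, 3.95, 0.04, 0]

```text
t: 53.18
tcp_pos: [0.546, -0.1378, 0.1]
tool_rot: [0.464, -0.534, 0.534, -0.464]
force: [-1.2, -1.2, 0.7]
finger_gap: 0.561
```

>>> apply_moves:
  motion:
    - [30, 0, 0, 0, 0]
    - [30, 0, -0.5, 0, 0]
    - [30, 0, -1.5, 0, 0]
    - [30, 0, -3, 0, 0]
    - [30, 0, -4, 0, 0]
    - [30, 0, -4, 0, 0]
    - [30, 0, -4, 0, 0]

```text
t: 54.05
tcp_pos: [0.5451, -0.137, 0.2191]
tool_rot: [-0.464, 0.534, -0.533, 0.464]
force: [-0.8, 0.8, -1.7]
finger_gap: 0.561
```

```bash
python3 - <<'E'
from h import *
B=np.array([.416,-.394]);v=np.array([.122,.992])
plan([*(B+.05*v),.2],-7)
cv2.imwrite("pics/w16.png",manip.snapshot("wrist")[:,:,::-1])
E
```

```text
t54.05 tcp [ 0.5451 -0.137   0.2191] yaw -8.0 q6 -0.31 q1 -0.45 gap 0.561 tilt [-0.001  0.001 -1.   ] F [-0.8  0.8 -1.7]
 -> units [ 7.42  0.64 -3.09] twist -0.10 (alt 17.90)
```

View pics/w16.png

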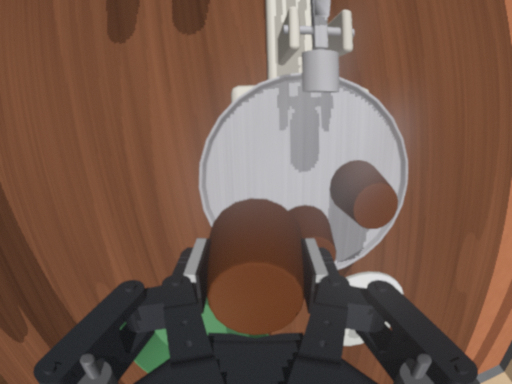

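>>> apply_moves:
  motion:
    - [30, 0.7, 0, -0.3, 0]
    - [30, 1.9, 0, -0.8, 0]
    - [30, 3.3, 0, -1.4, 0]
    - [30, 4.8, 0, -2, -0.1]
    - [30, 6.2, 0, -2.6, -0.1]
    - [30, 7.1, 0.3, -3, -0.1]
    - [30, 7.4, 0.6, -3.1, -0.1]
    - [30, 7.4, 0.6, -3.1, -0.1]
    - [30, 7.4, 0.6, -3.1, -0.1]

```text
t: 55.22
tcp_pos: [0.4231, -0.3432, 0.2015]
tool_rot: [-0.468, 0.53, -0.529, 0.469]
force: [0.0, 0.0, -1.4]
finger_gap: 0.558
```

```bash
python3 - <<'E'
from h import *
B=np.array([.416,-.394]);v=np.array([.122,.992])
plan([*(B+.05*v),.025],-7)
cal=manip.get_calibration("wrist");cv2.imwrite("pics/w17.png",manip.snapshot("wrist")[:,:,::-1])
print(proj("wrist",[*B,.06],cal))
print([onz("wrist",u,v,.06,cal).round(4) for u,v in((140,125),(374,120),(257,12))])
E
```

```text
t55.23 tcp [ 0.4231 -0.3432  0.2015] yaw -7.0 q6 -0.77 q1 -0.89 gap 0.558 tilt [-0.     0.001 -1.   ] F [ 0.   0.  -1.4]
 -> units [ 0.05  5.88 -0.02] twist 0.00 (alt -18.00)
[254.92137825 226.97279015]
[array([ 0.315 , -0.2709,  0.06  ]), array([ 0.5485, -0.2943,  0.06  ]), array([ 0.4445, -0.1789,  0.06  ])]
```

View pics/w17.png

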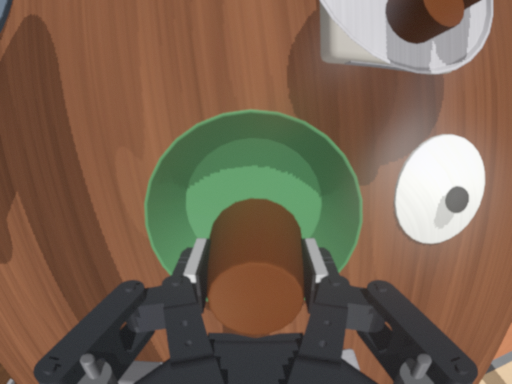

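>>> apply_moves:
  motion:
    - [30, 0, 1, 0, 0]
    - [30, 0, 2.4, 0, 0]
    - [30, 0, 3.8, 0, 0]
    - [30, 0, 4.9, 0, 0]
    - [30, 0, 5.5, 0, 0]
    - [30, 0, 5.85, 0, 0]
    - [30, 0, 5.9, 0, 0]
    - [30, 0, 5.9, 0, 0]

```text
t: 56.28
tcp_pos: [0.4233, -0.3447, 0.0257]
tool_rot: [0.468, -0.529, 0.53, -0.468]
force: [-0.6, 1.2, -1.4]
finger_gap: 0.563
```

>>> apply_moves:
  motion:
    - [52, 0, 0, 0, 0]
    - [56, 0, 0, 0, 0]
    - [60, 0, 0, 0, 0]
    - [62, 0, 0, 0, 0]
    - [62, 0, 0, 0, 0]
    - [62, 0, -0.5, 0, 0]
    - [62, 0, -1.5, 0, 0]
    - [66, 0, -3, 0, 0]
    - [66, 0, -5, 0, 0]
    - [66, 0, -6.3, 0, 0]
    - [66, 0, -6.3, 0, 0]

```text
t: 57.65
tcp_pos: [0.4243, -0.3462, 0.2185]
tool_rot: [0.469, -0.526, 0.533, -0.468]
force: [0.0, 0.4, -0.6]
finger_gap: 0.774
```

```bash
python3 - <<'E'
from h import *
plan([.6435,-.154,.23],81)
cv2.imwrite("pics/w18.png",manip.snapshot("wrist")[:,:,::-1])
E
```

```text
t57.65 tcp [ 0.4243 -0.3462  0.2185] yaw -7.0 q6 -0.77 q1 -0.89 gap 0.774 tilt [ 0.006 -0.007 -1.   ] F [ 0.   0.4 -0.6]
 -> units [-7.25 -0.39  6.47] twist -8.80 (alt 9.20)
```

View pics/w18.png

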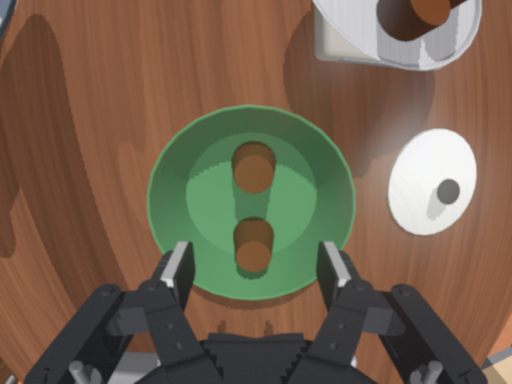

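>>> apply_moves:
  motion:
    - [66, -0.7, -0.4, 0.6, -0.8]
    - [66, -1.6, -0.4, 1.4, -1.6]
    - [66, -2.6, -0.4, 2.3, -2.5]
    - [66, -3.6, -0.4, 3.2, -3.4]
    - [66, -4.6, -0.4, 4.1, -4.3]
    - [66, -5.6, -0.4, 5, -5.2]
    - [66, -6.5, -0.4, 5.8, -6.1]
    - [66, -7, -0.4, 6.3, -7]
    - [66, -7.2, -0.4, 6.5, -7.9]
    - [66, -7.2, -0.4, 6.5, -8.8]
    - [66, -7.2, -0.4, 6.5, -8.8]
    - [66, -7.2, -0.4, 6.5, -8.8]

```text
t: 59.2
tcp_pos: [0.642, -0.1539, 0.2248]
tool_rot: [-0.705, 0.057, -0.056, 0.705]
force: [-0.9, -0.7, 1.1]
finger_gap: 0.774
```

```bash
python3 - <<'E'
from h import *
plan([.645,-.154,.1],81)
cal=manip.get_calibration("wrist");cv2.imwrite("pics/w19.png",manip.snapshot("wrist")[:,:,::-1])
print(proj("wrist",[.645,-.154,.143],cal))
E
```

```text
t59.20 tcp [ 0.642  -0.1539  0.2248] yaw 80.8 q6 -1.81 q1 -0.40 gap 0.774 tilt [-0.002  0.001 -1.   ] F [-0.9 -0.7  1.1]
 -> units [0.11 4.16 0.01] twist -0.02 (alt 17.98)
[254.1506509 203.4883927]
```

View pics/w19.png

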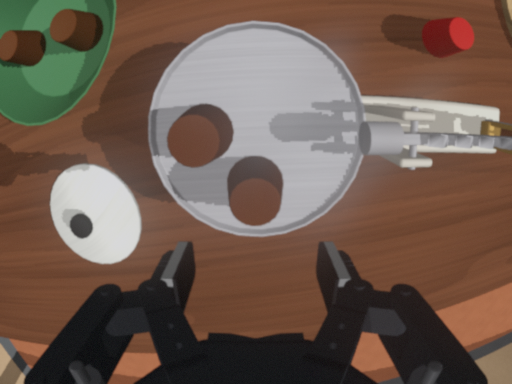

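>>> apply_moves:
  motion:
    - [66, 0.05, 0.8, 0, 0]
    - [66, 0.05, 2, 0, 0]
    - [66, 0.05, 3.2, 0, 0]
    - [66, 0.05, 3.9, 0, 0]
    - [66, 0.05, 4.2, 0, 0]
    - [66, 0.05, 4.2, 0, 0]
    - [50, 0.05, 4.2, 0, 0]
    - [40, 0.05, 4.2, 0, 0]
    - [30, 0.05, 4.2, 0, 0]
    - [30, 0.05, 4.2, 0, 0]
    - [30, 0.05, 4.2, 0, 0]
    - [30, 0.05, 4.2, 0, 0]

```text
t: 60.75
tcp_pos: [0.645, -0.1547, 0.1003]
tool_rot: [0.705, -0.055, 0.056, -0.705]
force: [1.8, -1.8, 3.0]
finger_gap: 0.562
```

>>> apply_moves:
  motion:
    - [30, 0, 0, 0, 0]
    - [30, 0, -0.5, 0, 0]
    - [30, 0, -1.5, 0, 0]
    - [30, 0, -3, 0, 0]
    - [30, 0, -4, 0, 0]
    - [30, 0, -4, 0, 0]
    - [30, 0, -4, 0, 0]

```text
t: 61.62
tcp_pos: [0.6427, -0.1534, 0.2182]
tool_rot: [-0.704, 0.057, -0.054, 0.705]
force: [0.1, -0.5, -2.3]
finger_gap: 0.562
```

```bash
python3 - <<'E'
from h import *
B=np.array([.416,-.394]);u=np.array([.992,-.122])
plan([*(B+.05*u),.2],83)
E
```

```text
t61.62 tcp [ 0.6427 -0.1534  0.2182] yaw 81.0 q6 -1.82 q1 -0.40 gap 0.562 tilt [-0.004  0.002 -1.   ] F [ 0.1 -0.5 -2.3]
 -> units [-4.53  0.61 -9.05] twist -0.20 (alt 17.80)
```

>>> apply_moves:
  motion:
    - [30, -0.4, 0, -0.8, 0]
    - [30, -1, 0, -2, 0]
    - [30, -1.7, 0, -3.4, 0]
    - [30, -2.4, 0, -4.8, -0.1]
    - [30, -3.2, 0, -6.4, -0.1]
    - [30, -3.9, 0, -7.8, -0.2]
    - [30, -4.4, 0.3, -8.8, -0.2]
    - [30, -4.5, 0.6, -9.05, -0.2]
    - [30, -4.5, 0.6, -9.05, -0.2]
    - [30, -4.5, 0.6, -9.05, -0.2]

```text
t: 62.88
tcp_pos: [0.4688, -0.3997, 0.2013]
tool_rot: [-0.705, 0.043, -0.043, 0.706]
force: [-0.1, -0.4, -1.8]
finger_gap: 0.563
```

```bash
python3 - <<'E'
from h import *
B=np.array([.416,-.394]);u=np.array([.992,-.122])
plan([*(B+.05*u),.025],83)
cal=manip.get_calibration("wrist");cv2.imwrite("pics/w20.png",manip.snapshot("wrist")[:,:,::-1])
cv2.imwrite("pics/s20.png",manip.snapshot("side")[:,:,::-1])
E
```

```text
t62.88 tcp [ 0.4688 -0.3997  0.2013] yaw 83.0 q6 -2.34 q1 -0.89 gap 0.563 tilt [-0.001  0.002 -1.   ] F [-0.1 -0.4 -1.8]
 -> units [-0.1   5.88 -0.04] twist 0.00 (alt -18.00)
```

View pics/w20.png

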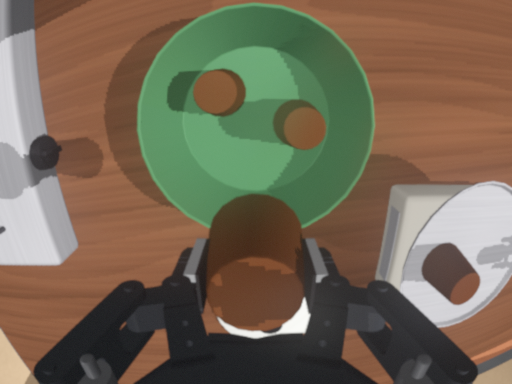

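View pics/s20.png

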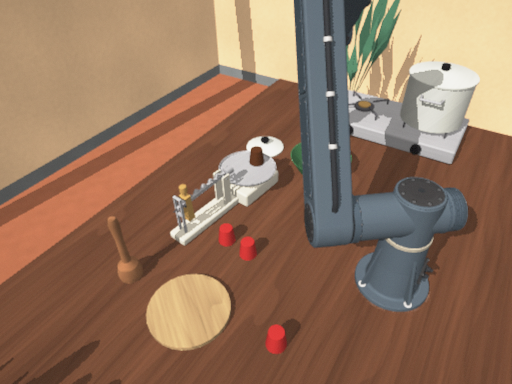

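```bash
python3 - <<'E'
from h import *
cal=manip.get_calibration("wrist")
for p in((219,92),(304,128)): print(onz("wrist",*p,.063,cal))
print([onz("wrist",u,v,.06,cal).round(4) for u,v in((138,118),(374,120),(256,5))], proj("wrist",[.416,-.394,.06],cal))
E
```

```text
[ 0.3796602  -0.42204071  0.063     ]
[ 0.42339646 -0.34628742  0.063     ]
[array([ 0.3909, -0.5076,  0.06  ]), array([ 0.4216, -0.2729,  0.06  ]), array([ 0.2986, -0.3772,  0.06  ])] [253.49659469 125.50788475]
```

>>> apply_moves:
  motion:
    - [30, -0.1, 1, 0, 0]
    - [30, -0.1, 2.4, 0, 0]
    - [30, -0.1, 3.8, 0, 0]
    - [30, -0.1, 4.9, 0, 0]
    - [30, -0.1, 5.5, 0, 0]
    - [30, -0.1, 5.85, 0, 0]
    - [30, -0.1, 5.9, 0, 0]
    - [30, -0.1, 5.9, 0, 0]

```text
t: 63.98
tcp_pos: [0.4659, -0.4014, 0.026]
tool_rot: [0.706, -0.043, 0.044, -0.705]
force: [0.4, 0.4, -1.5]
finger_gap: 0.561
```

>>> apply_moves:
  motion:
    - [52, 0, 0, 0, 0]
    - [56, 0, 0, 0, 0]
    - [60, 0, 0, 0, 0]
    - [60, 0, 0, 0, 0]
    - [60, 0, 0, 0, 0]
    - [60, 0, -0.5, 0, 0]
    - [60, 0, -1.5, 0, 0]
    - [66, 0, -3, 0, 0]
    - [66, 0, -4.5, 0, 0]
    - [66, 0, -4.5, 0, 0]

```text
t: 65.22
tcp_pos: [0.4673, -0.4032, 0.1653]
tool_rot: [0.709, -0.041, 0.046, -0.703]
force: [0.6, 0.8, -0.6]
finger_gap: 0.769
```

```bash
python3 - <<'E'
from h import *
plan([.380,-.422,.16],83);plan([.380,-.422,.16],130)
cal=manip.get_calibration("wrist");cv2.imwrite("pics/w21.png",manip.snapshot("wrist")[:,:,::-1])
E
```

```text
t65.22 tcp [ 0.4673 -0.4032  0.1653] yaw 83.0 q6 -2.34 q1 -0.89 gap 0.769 tilt [ 0.007 -0.008 -1.   ] F [ 0.6  0.8 -0.6]
 -> units [-2.81  0.16 -0.98] twist -0.00 (alt 18.00)
t65.22 tcp [ 0.4673 -0.4032  0.1653] yaw 83.0 q6 -2.34 q1 -0.89 gap 0.769 tilt [ 0.007 -0.008 -1.   ] F [ 0.6  0.8 -0.6]
 -> units [-2.81  0.16 -0.98] twist -4.70 (alt 13.30)
```

View pics/w21.png

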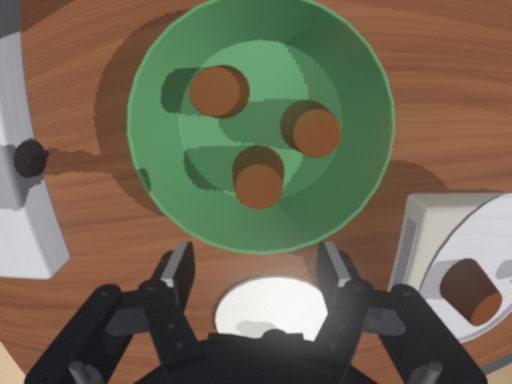

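```bash
python3 - <<'E'
from h import *
cal=manip.get_calibration("wrist")
for p in((218,91),(316,133),(259,184)): print(onz("wrist",*p,.063,cal).round(4))
plan([.378,-.421,.12],83)
E
```

```text
[ 0.3772 -0.4202  0.063 ]
[ 0.4211 -0.3447  0.063 ]
[ 0.4594 -0.3969  0.063 ]
t65.28 tcp [ 0.4661 -0.4018  0.1629] yaw 83.0 q6 -2.34 q1 -0.89 gap 0.775 tilt [ 0.003 -0.004 -1.   ] F [-0.8  0.7 -0.2]
 -> units [-2.84  1.42 -0.99] twist -0.00 (alt 18.00)
```

>>> apply_moves:
  motion:
    - [62, -1, 0, -0.3, 0]
    - [62, -2.3, 0.1, -0.8, 0]
    - [62, -2.8, 0.4, -0.98, 0]
    - [62, -2.8, 1, -0.98, 0]
    - [62, -2.8, 2.2, -0.98, 0]
    - [62, -2.8, 3.4, -0.98, 0]
    - [62, -2.8, 4.1, -0.98, 0]
    - [62, -2.8, 4.3, -0.98, 0]
    - [62, -2.8, 4.3, -0.98, 0]

```text
t: 66.4
tcp_pos: [0.3783, -0.4193, 0.0304]
tool_rot: [-0.705, 0.044, -0.043, 0.706]
force: [-0.0, -0.7, 0.2]
finger_gap: 0.726
```

>>> apply_moves:
  motion:
    - [50, 0, 0, 0, 0]
    - [40, 0, 0, 0, 0]
    - [30, 0, 0, 0, 0]
    - [30, 0, 0, 0, 0]
    - [30, 0, 0, 0, 0]
    - [30, 0, 0, 0, 0]
    - [30, 0, -0.3, 0, 0]
    - [30, 0, -0.7, 0, 0]
    - [30, 0, -1, 0, 0]
    - [30, 0, -1, 0, 0]
    - [30, 0, -1, 0, 0]

```text
t: 67.78
tcp_pos: [0.3782, -0.4195, 0.0609]
tool_rot: [-0.706, 0.043, -0.043, 0.706]
force: [0.2, -0.1, -0.8]
finger_gap: 0.525
```

```bash
python3 - <<'E'
from h import *
plan([.367,-.387,.065],83)
cv2.imwrite("pics/w22.png",manip.snapshot("wrist")[:,:,::-1])
E
```

```text
t67.78 tcp [ 0.3782 -0.4195  0.0609] yaw 83.0 q6 -2.48 q1 -1.03 gap 0.525 tilt [-0.  0. -1.] F [ 0.2 -0.1 -0.8]
 -> units [-0.5  -0.14  1.03] twist -0.00 (alt 18.00)
```

View pics/w22.png

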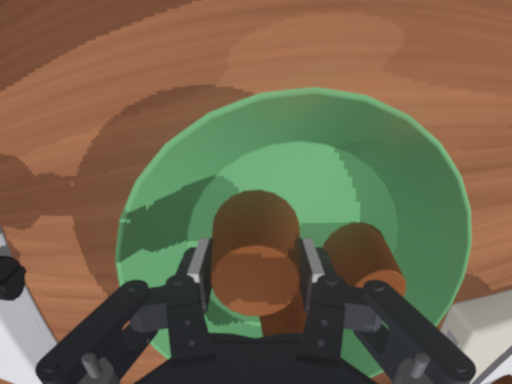

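>>> apply_moves:
  motion:
    - [30, -0.2, 0, 0.3, 0]
    - [30, -0.4, 0, 0.7, 0]
    - [30, -0.5, 0, 1, 0]
    - [30, -0.5, 0, 1, 0]
    - [30, -0.5, 0.3, 1, 0]
    - [30, -0.5, 0.7, 1, 0]
    - [30, -0.5, 0.92, 1, 0]
    - [30, -0.5, 0.92, 1, 0]
    - [46, -0.5, 0.92, 1, 0]
    - [52, -0.5, 0.92, 1, 0]
    - [56, -0.5, 0.92, 1, 0]
    - [60, -0.5, 0.92, 1, 0]

```text
t: 69.32
tcp_pos: [0.3671, -0.3882, 0.0334]
tool_rot: [0.706, -0.043, 0.043, -0.706]
force: [-0.5, 0.1, 0.8]
finger_gap: 0.703
```

>>> apply_moves:
  motion:
    - [60, 0, 0, 0, 0]
    - [60, 0, -0.5, 0, 0]
    - [60, 0, -1.5, 0, 0]
    - [60, 0, -3, 0, 0]
    - [66, 0, -5, 0, 0]
    - [66, 0, -6, 0, 0]
    - [66, 0, -6, 0, 0]

```text
t: 70.2
tcp_pos: [0.3681, -0.3895, 0.217]
tool_rot: [0.708, -0.042, 0.045, -0.704]
force: [-0.1, -0.2, -0.7]
finger_gap: 0.772
```

```bash
python3 - <<'E'
from h import *
plan([.5864,-.1945,.22],81)
cv2.imwrite("pics/w23.png",manip.snapshot("wrist")[:,:,::-1])
cv2.imwrite("pics/s23.png",manip.snapshot("side")[:,:,::-1])
E
```

```text
t70.20 tcp [ 0.3681 -0.3895  0.217 ] yaw 83.0 q6 -2.47 q1 -1.02 gap 0.772 tilt [ 0.004 -0.007 -1.   ] F [-0.1 -0.2 -0.7]
 -> units [ 6.43 -0.11  7.34] twist 0.20 (alt -17.80)
```

View pics/w23.png

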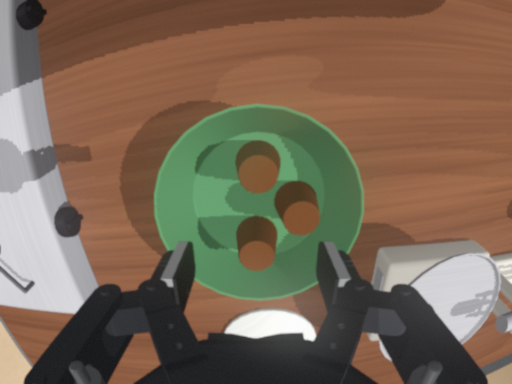

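>>> apply_moves:
  motion:
    - [66, 0.7, 0, 0.8, 0]
    - [66, 1.7, 0, 1.9, 0]
    - [66, 2.8, 0, 3.2, 0.1]
    - [66, 3.9, 0, 4.5, 0.1]
    - [66, 5, 0, 5.7, 0.2]
    - [66, 6, 0, 6.9, 0.2]
    - [66, 6.4, -0.1, 7.3, 0.2]
    - [66, 6.4, -0.1, 7.3, 0.2]
    - [66, 6.4, -0.1, 7.3, 0.2]

```text
t: 71.42
tcp_pos: [0.5831, -0.1951, 0.2156]
tool_rot: [-0.705, 0.057, -0.055, 0.705]
force: [-0.7, -0.0, -0.5]
finger_gap: 0.774
```

```bash
python3 - <<'E'
from h import *
plan([.5868,-.194,.1],81)
cal=manip.get_calibration("wrist");cv2.imwrite("pics/w24.png",manip.snapshot("wrist")[:,:,::-1])
print(proj("wrist",[.5868,-.194,.143],cal))
E
```

```text
t71.42 tcp [ 0.5831 -0.1951  0.2156] yaw 80.9 q6 -1.92 q1 -0.50 gap 0.774 tilt [-0.002  0.    -1.   ] F [-0.7 -0.  -0.5]
 -> units [0.12 3.85 0.06] twist -0.01 (alt 17.99)
[255.8443268  208.17392204]
```

View pics/w24.png

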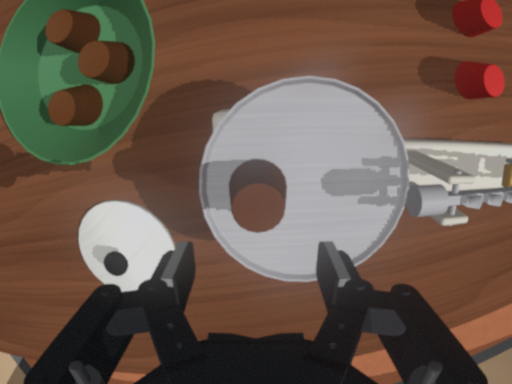

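>>> apply_moves:
  motion:
    - [66, 0.08, 0.8, 0.1, 0]
    - [66, 0.08, 2, 0.1, 0]
    - [66, 0.08, 3.2, 0.1, 0]
    - [66, 0.08, 3.7, 0.1, 0]
    - [66, 0.08, 3.85, 0.1, 0]
    - [66, 0.08, 3.85, 0.1, 0]
    - [50, 0.08, 3.85, 0.1, 0]
    - [40, 0.08, 3.85, 0.1, 0]
    - [30, 0.08, 3.85, 0.1, 0]
    - [30, 0.08, 3.85, 0.1, 0]
    - [30, 0.08, 3.85, 0.1, 0]
    - [30, 0.08, 3.85, 0.1, 0]

```text
t: 72.97
tcp_pos: [0.5882, -0.1925, 0.1012]
tool_rot: [0.705, -0.055, 0.056, -0.704]
force: [1.5, -4.1, 4.6]
finger_gap: 0.562
```

>>> apply_moves:
  motion:
    - [30, 0, 0, 0, 0]
    - [30, 0, -0.5, 0, 0]
    - [30, 0, -1.5, 0, 0]
    - [30, 0, -3, 0, 0]
    - [30, 0, -4, 0, 0]
    - [30, 0, -4, 0, 0]
    - [30, 0, -4, 0, 0]

```text
t: 73.85
tcp_pos: [0.5856, -0.1902, 0.219]
tool_rot: [-0.704, 0.057, -0.054, 0.706]
force: [0.8, -0.1, -2.8]
finger_gap: 0.561
```

```bash
python3 - <<'E'
from h import *
plan([.41,-.441,.2],-7)
E
```

```text
t73.85 tcp [ 0.5856 -0.1902  0.219 ] yaw 81.0 q6 -1.91 q1 -0.50 gap 0.561 tilt [-0.004  0.003 -1.   ] F [ 0.8 -0.1 -2.8]
 -> units [-4.47  0.63 -9.18] twist 8.80 (alt -9.20)
```

>>> apply_moves:
  motion:
    - [30, -0.4, 0, -0.8, 0.8]
    - [30, -1, 0, -2, 1.7]
    - [30, -1.6, 0, -3.4, 2.6]
    - [30, -2.4, 0, -4.9, 3.5]
    - [30, -3.1, 0, -6.4, 4.4]
    - [30, -3.8, 0, -7.9, 5.3]
    - [30, -4.3, 0, -8.9, 6.2]
    - [30, -4.45, 0.3, -9.2, 7.1]
    - [30, -4.45, 0.6, -9.25, 8]
    - [30, -4.45, 0.6, -9.25, 8.8]
    - [30, -4.45, 0.6, -9.25, 8.8]
    - [30, -4.45, 0.6, -9.25, 8.8]

```text
t: 75.35
tcp_pos: [0.4115, -0.4439, 0.2016]
tool_rot: [-0.469, 0.53, -0.528, 0.469]
force: [-0.3, 0.2, -1.9]
finger_gap: 0.56
```

```bash
python3 - <<'E'
from h import *
plan([.41,-.444,.028],-7)
cv2.imwrite("pics/w25.png",manip.snapshot("wrist")[:,:,::-1])
E
```

```text
t75.35 tcp [ 0.4115 -0.4439  0.2016] yaw -6.9 q6 -0.89 q1 -1.01 gap 0.560 tilt [-0.001  0.002 -1.   ] F [-0.3  0.2 -1.9]
 -> units [ 0.02  5.79 -0.04] twist 0.01 (alt -17.99)
```

View pics/w25.png

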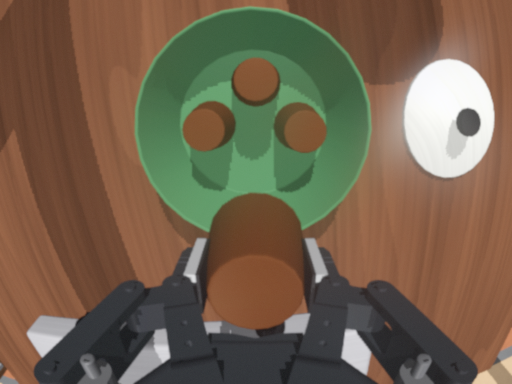

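>>> apply_moves:
  motion:
    - [30, 0, 1, 0, 0]
    - [30, 0, 2.4, 0, 0]
    - [30, 0, 3.8, 0, 0]
    - [30, 0, 4.8, 0, 0]
    - [30, 0, 5.4, 0, 0]
    - [30, 0, 5.75, 0, 0]
    - [30, 0, 5.8, 0, 0]
    - [30, 0, 5.8, 0, 0]

```text
t: 76.4
tcp_pos: [0.4123, -0.4454, 0.0297]
tool_rot: [0.468, -0.529, 0.53, -0.468]
force: [0.5, 0.1, -2.1]
finger_gap: 0.561
```

>>> apply_moves:
  motion:
    - [52, 0, 0, 0, 0]
    - [55, 0, 0, 0, 0]
    - [57, 0, 0, 0, 0]
    - [57, 0, 0, 0, 0]
    - [57, 0, 0, 0, 0]
    - [57, 0, -0.5, 0, 0]
    - [57, 0, -1.5, 0, 0]
    - [60, 0, -3, 0, 0]
    - [60, 0, -5, 0, 0]
    - [60, 0, -7, 0, 0]
    - [60, 0, -7, 0, 0]

```text
t: 77.78
tcp_pos: [0.4139, -0.4477, 0.246]
tool_rot: [0.469, -0.525, 0.535, -0.468]
force: [-0.9, -1.3, -0.0]
finger_gap: 0.703
```

```bash
python3 - <<'E'
from h import *
plan([.6297,.1498,.26],-7)
cv2.imwrite("pics/w26.png",manip.snapshot("wrist")[:,:,::-1])
cv2.imwrite("pics/s26.png",cv2.resize(manip.snapshot("side")[120:260,160:320,::-1],None,fx=5,fy=5,interpolation=cv2.INTER_CUBIC)[:600])
E
```

```text
t77.78 tcp [ 0.4139 -0.4477  0.246 ] yaw -7.0 q6 -0.89 q1 -1.01 gap 0.703 tilt [ 0.008 -0.012 -1.   ] F [-0.9 -1.3 -0. ]
 -> units [-20.64  -0.65   4.71] twist -0.00 (alt 18.00)
```

View pics/w26.png

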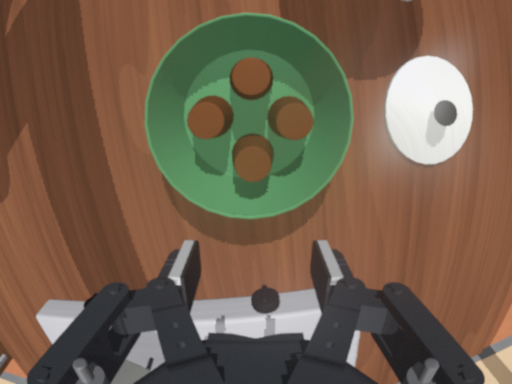

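View pics/s26.png

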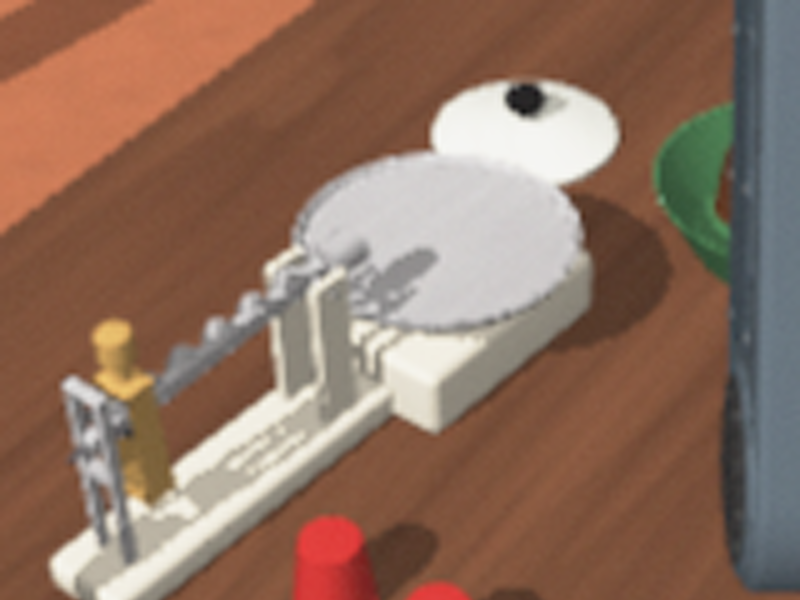

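>>> apply_moves:
  motion:
    - [60, -1, -0.5, 0.2, 0]
    - [60, -2.6, -0.6, 0.6, 0]
    - [60, -4.5, -0.6, 1, 0]
    - [60, -6.5, -0.6, 1.5, 0]
    - [60, -8.5, -0.6, 1.9, 0]
    - [60, -10.5, -0.6, 2.4, 0]
    - [60, -12.5, -0.6, 2.9, 0]
    - [60, -14.5, -0.6, 3.3, 0]
    - [60, -16.5, -0.6, 3.8, 0]
    - [60, -18.5, -0.6, 4.2, 0]
    - [60, -20, -0.6, 4.6, 0]
    - [60, -20.6, -0.6, 4.7, 0]

```text
t: 79.38
tcp_pos: [0.6267, 0.1538, 0.2543]
tool_rot: [-0.47, 0.53, -0.528, 0.468]
force: [0.3, -0.3, -0.2]
finger_gap: 0.701
```

>>> apply_moves:
  motion:
    - [60, 0, 0, 0, 0]
    - [60, 0, 0, 0, 0]

```text
t: 79.62
tcp_pos: [0.6267, 0.1497, 0.256]
tool_rot: [-0.469, 0.53, -0.53, 0.467]
force: [0.2, 0.0, 0.3]
finger_gap: 0.703
```

```bash
python3 - <<'E'
from h import *
plan([.6297,.1505,.169],-7)
cal=manip.get_calibration("wrist");cv2.imwrite("pics/w27.png",manip.snapshot("wrist")[:,:,::-1])
print(proj("wrist",[.6297,.1505,.199],cal))
E
```

```text
t79.62 tcp [0.6267 0.1497 0.256 ] yaw -7.1 q6 0.19 q1 0.06 gap 0.703 tilt [-0.002 -0.001 -1.   ] F [0.2 0.  0.3]
 -> units [-0.04  2.9   0.1 ] twist -0.01 (alt 17.99)
[259.77292749 211.16498897]
```

View pics/w27.png

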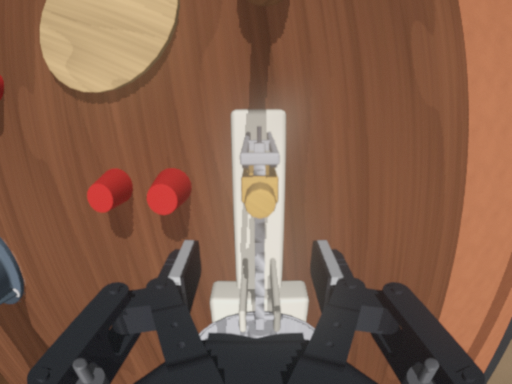

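```bash
python3 - <<'E'
from h import *
print(onz("side",182.2,185.2,.1983))
plan([.6305,.1535,.17],-7)
E
```

```text
[0.62990454 0.15186931 0.1983    ]
t79.67 tcp [0.6269 0.1495 0.2564] yaw -7.2 q6 0.19 q1 0.06 gap 0.699 tilt [-0.002 -0.001 -1.   ] F [-0.4 -1.3  0.1]
 -> units [-0.15  2.88  0.11] twist -0.02 (alt 17.98)
```

>>> apply_moves:
  motion:
    - [60, -0.1, 0.5, 0.07, 0]
    - [60, -0.1, 1.3, 0.07, 0]
    - [60, -0.1, 2.1, 0.07, 0]
    - [60, -0.1, 2.6, 0.07, 0]
    - [60, -0.1, 2.8, 0.07, 0]
    - [60, -0.1, 2.8, 0.07, 0]
    - [45, -0.1, 2.8, 0.07, 0]
    - [32, -0.1, 2.8, 0.07, 0]
    - [22, -0.1, 2.8, 0.07, 0]
    - [18, -0.1, 2.8, 0.07, 0]
    - [18, -0.1, 2.8, 0.07, 0]
    - [18, -0.1, 2.8, 0.07, 0]
  squeeze: 40

```text
t: 81.18
tcp_pos: [0.6305, 0.1542, 0.1731]
tool_rot: [0.468, -0.53, 0.53, -0.469]
force: [1.9, -0.4, 1.1]
finger_gap: 0.263
```

```bash
python3 - <<'E'
from h import *
plan([.6305,.1535,.17],-7)
cv2.imwrite("pics/s28.png",cv2.resize(manip.snapshot("side")[120:260,160:320,::-1],None,fx=4,fy=4))
E
```

```text
t81.17 tcp [0.6305 0.1542 0.1731] yaw -7.0 q6 0.19 q1 0.07 gap 0.263 tilt [ 0.001  0.    -1.   ] F [ 1.9 -0.4  1.1]
 -> units [0.02 0.1  0.  ] twist -0.00 (alt 18.00)
```

View pics/s28.png

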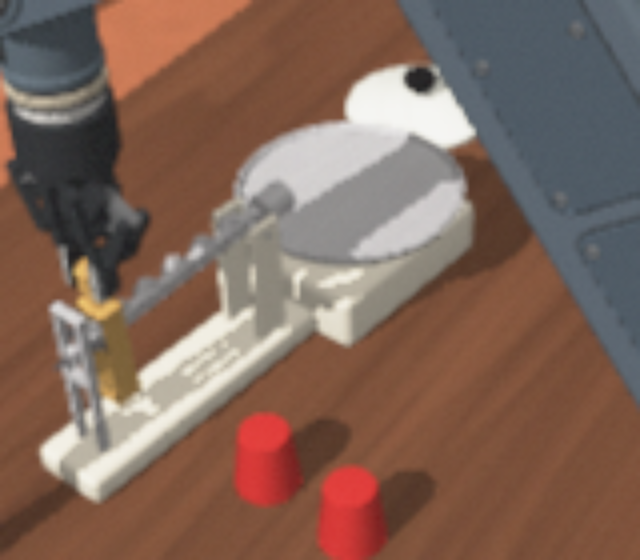

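>>> apply_moves:
  motion:
    - [18, 0, -0.2, 0, 0]
    - [18, 0, -0.4, 0, 0]
    - [18, 0, -0.6, 0, 0]
    - [18, 0, -0.8, 0, 0]
    - [18, 0, -1, 0, 0]
    - [18, 0, -1.05, 0, 0]
    - [18, 0, -1.05, 0, 0]
    - [18, 0, -1.05, 0, 0]

```text
t: 82.22
tcp_pos: [0.6302, 0.154, 0.2042]
tool_rot: [0.468, -0.53, 0.53, -0.468]
force: [3.8, -0.5, -2.9]
finger_gap: 0.258
```

```bash
python3 - <<'E'
from h import *
plan([.6150,.0232,.2045],-7)
cv2.imwrite("pics/s29.png",cv2.resize(manip.snapshot("side")[120:260,160:320,::-1],None,fx=4,fy=4))
E
```

```text
t82.22 tcp [0.6302 0.154  0.2042] yaw -7.0 q6 0.19 q1 0.07 gap 0.258 tilt [ 0. -0. -1.] F [ 3.8 -0.5 -2.9]
 -> units [ 4.39 -0.01  0.03] twist -0.00 (alt 18.00)
```

View pics/s29.png

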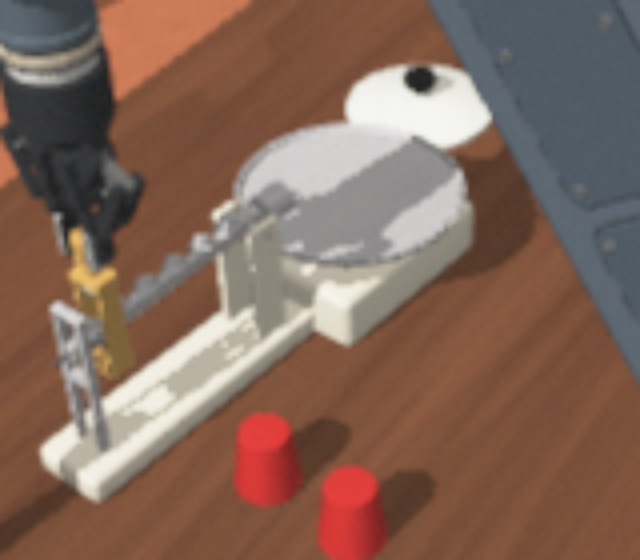

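>>> apply_moves:
  motion:
    - [18, 0.4, 0, 0, 0]
    - [18, 0.9, 0, 0.02, 0]
    - [18, 1.4, 0, 0.03, 0]
    - [18, 1.9, 0, 0.04, 0]
    - [18, 2.4, 0, 0.05, 0]
    - [18, 2.9, 0, 0.05, 0]
    - [18, 3.4, 0, 0.05, 0]
    - [18, 3.9, 0, 0.05, 0]
    - [18, 4.25, 0, 0.05, 0]
    - [18, 4.3, 0, 0.05, 0]
    - [18, 4.3, 0, 0.05, 0]
    - [18, 4.3, 0, 0.05, 0]

```text
t: 83.78
tcp_pos: [0.6155, 0.0264, 0.2042]
tool_rot: [-0.469, 0.53, -0.529, 0.468]
force: [1.2, -0.4, -2.5]
finger_gap: 0.269
```

```bash
python3 - <<'E'
from h import *
plan([.6150,.0235,.182],-7)
cv2.imwrite("pics/s30.png",cv2.resize(manip.snapshot("side")[120:260,160:320,::-1],None,fx=4,fy=4))
E
```

```text
t83.78 tcp [0.6155 0.0264 0.2042] yaw -7.0 q6 -0.02 q1 -0.14 gap 0.269 tilt [-0.001  0.    -1.   ] F [ 1.2 -0.4 -2.5]
 -> units [ 0.1   0.74 -0.  ] twist -0.00 (alt 18.00)
```

View pics/s30.png

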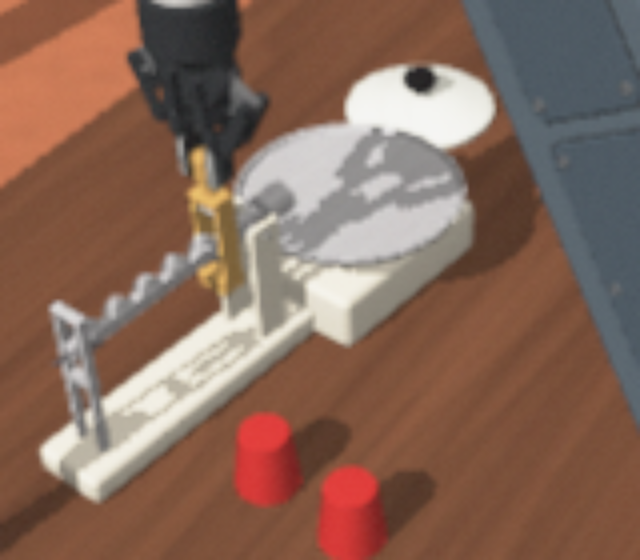

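>>> apply_moves:
  motion:
    - [18, 0.05, 0.2, 0, 0]
    - [18, 0.05, 0.4, 0, 0]
    - [18, 0.05, 0.6, 0, 0]
    - [18, 0.05, 0.66, 0, 0]
    - [18, 0.05, 0.66, 0, 0]
    - [28, 0.05, 0.66, 0, 0]
    - [40, 0.05, 0.66, 0, 0]
    - [50, 0.05, 0.66, 0, 0]
    - [55, 0.05, 0.66, 0, 0]
    - [55, 0.05, 0.66, 0, 0]

```text
t: 85.08
tcp_pos: [0.6155, 0.0243, 0.1846]
tool_rot: [0.468, -0.53, 0.53, -0.468]
force: [-1.2, 1.2, -0.7]
finger_gap: 0.642
```

>>> apply_moves:
  motion:
    - [55, 0, -0.5, 0, 0]
    - [60, 0, -1.5, 0, 0]
    - [70, 0, -3, 0, 0]
    - [70, -1, -4, -1, 0]
    - [70, -2, -4, -3, 0]
    - [70, -3, -4, -5, 0]
    - [70, -3, -4, -5, 0]
    - [70, -3, -4, -5, 0]
    - [70, -3, -4, -5, 0]
    - [70, -3, -4, -5, 0]
    - [70, -3, -4, -5, 0]
    - [70, -3, -4, -5, 0]

```text
t: 86.58
tcp_pos: [0.4779, 0.1317, 0.3043]
tool_rot: [-0.468, 0.53, -0.53, 0.468]
force: [-1.0, -0.5, -1.1]
finger_gap: 0.82
```

```bash
python3 - <<'E'
from h import *
plan([.6150,.0235,.182],-7)
s=manip.snapshot("side")[:,:,::-1];cv2.imwrite("pics/s31.png",s)
b=cv2.imread("pics/side0.png")[150:250,165:245];a=s[150:250,165:245]
cv2.imwrite("pics/c31.png",np.hstack([cv2.resize(x,None,fx=5,fy=5,interpolation=cv2.INTER_CUBIC) for x in(b,a)]))
cv2.imwrite("pics/t31.png",manip.snapshot("top")[:,:,::-1])
E
```

```text
t86.58 tcp [0.4779 0.1317 0.3043] yaw -7.1 q6 0.17 q1 0.04 gap 0.820 tilt [-0. -0. -1.] F [-1.  -0.5 -1.1]
 -> units [3.02 4.07 4.98] twist -0.01 (alt 17.99)
```

View pics/c31.png

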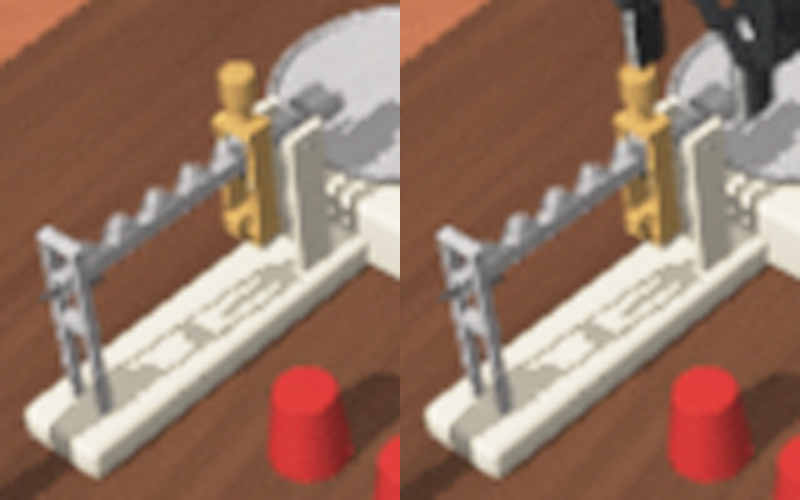

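View pics/t31.png

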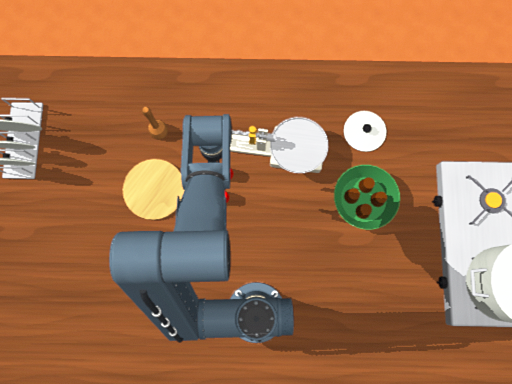

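View pics/s31.png

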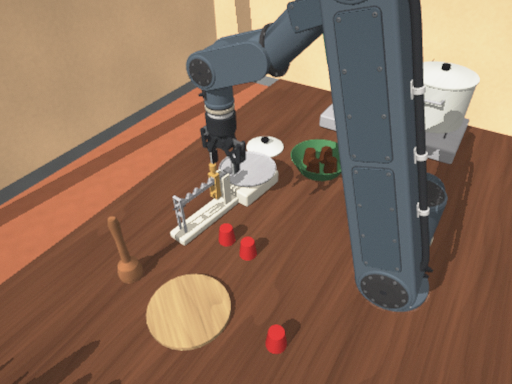

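>>> apply_moves:
  motion:
    - [70, 0, 0, 0, 0]
    - [70, 0, 0, 0, 0]
    - [70, 0, 0, 0, 0]
    - [70, 0, 0, 0, 0]
    - [70, 0, 0, 0, 0]
    - [70, 0, 0, 0, 0]
    - [70, 0, 0, 0, 0]
    - [70, 0, 0, 0, 0]

```text
t: 87.68
tcp_pos: [0.4776, 0.1321, 0.3045]
tool_rot: [-0.468, 0.53, -0.53, 0.468]
force: [0.2, 0.8, -0.6]
finger_gap: 0.821
```

```bash
python3 - <<'E'
from h import *
t=manip.snapshot("top")[:,:,::-1];a=cv2.imread("pics/t31.png")
print("max diff", cv2.absdiff(np.ascontiguousarray(t),a).max(), bowl(t))
print(manip.sign_off())
E
```

```text
max diff 67 (array([ 0.4165, -0.3932,  0.06  ]), 0.11911360610075512, array([ 0.4154, -0.3941,  0.06  ]), (335, 165, 65, 65))
the job is handed in; nothing more can be done
None
```

The job is done and handed in at about 88 s. I put all four cones on the pan and carried the poise to the fourth notch. The beam came to rest level with hands off; the sighting-loop view matched the level start picture, and the knob stood within about 1 mm of where it should be. I then put the four cones in the green bowl and set the poise back in its zero notch.

- **Cone knocked in the bowl:** the first cone I put there was pushed about 4 cm aside. I picked it up again and moved it so the fourth cone had room.
- **Final pictures:** the four cones stand in the bowl, and the poise and beam look just as they did at the start. The masher, the pot lid and the red look-alikes appear where they were, though the arm hid part of two of the red ones in the top view; the side view showed them in place. The robot was clear of everything.
- **Checks that disagreed:** the scale's direction read between 6.0 and 9.8 degrees across the early measurements. I used 6.7 degrees, from the edges of its foot, and the poise carries showed only small side forces (under 4 N). The last two top pictures, about a second apart, still differed in some pixels (up to 67 grey levels). I did not trace where, but the bowl's position was unchanged.

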